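Unclip the shaker's snap cover and fit the drive plate on its studs

TASK

Get the bench shaker ready: squeeze the red snap tab on its grey cover inward to unclip it, tip the cover up out of its rear lugs and lay it flat, right side up, in the empty cream tray. Then fit the aluminium drive plate on the shaker's hub, turning it until all four holes go over the studs and it lies fully home, without forcing it. Do not drop either part, leave the jars, beaker, spatula and bottle where they stand, and let go at the end.

Things in the scene. Friction and masses are not known exactly. Their poses are not given: they have to be found in the camera images.
- shaker: Low cream bench shaker, fixed. Origin on the table under the centre of the deck opening; +x its rear, z up; housing x -100 to +135, y +-76, deck top 70 mm up. The 5 mm deck has a 124 (x) by 112 (y) mm opening in which the cover sits, flush, on a ledge 16 mm below the deck top (ledge opening 108 by 96). Between deck and ledge it is hollow: tab hook and cover lugs reach under the deck there.
- hub_center (a point): On the shaker: axis of the aluminium hub (72 mm wide, under the cover) at its flat face, 30 mm below deck top. On it 4 brass studs, 8 mm thick, 12 tall (top 3 mm tapered), evenly on a 28 mm radius. The hub is stiff and stands at a new angle each time; this point has the shaker's axes, NOT the studs' angle: look once the cover is off, or turn the plate lightly on the stud tips until it drops.
- cover: Grey snap cover, 0.16 kg, 120 (x) by 108 (y) by 16 mm: 4 mm top on a 12 mm skirt, open below. Origin at the centre of its underside, z up, the red tab at -x, two lugs at the rear (+x). The cover stands level in the shaker, its axes along the shaker's. Clearance 2 mm all round.
- cover_rib (a point): Fixed upright rib on the cover's top, 30 mm wide (y), 6 mm thick, up to 46 mm above the cover's underside; the point is the middle of the face that looks to the tab (x = -10 of the cover, 36 mm above its underside). Pinch tab and rib together, with one finger beyond the tab and one behind the rib: 56 mm at rest, 49 mm when the tab is fully in.
- cover_lugs (a point): Pivot of the cover: middle of its rear lower edge (x = +60 of the cover, z = 0). The lugs (z 5 to 9 mm) reach 7 mm further back under the deck, so the cover cannot rise straight: with the tab squeezed, raise the tab end about this edge by some 10 degrees, draw the cover 10 mm forward (its -x), then lift.
- tab (a joint): Inward travel (to +x of the cover) of the red spring tab, m: 0 at rest, 0.007 at its stop; 5 N to start, 13 N at the stop. Its hook reaches 4 mm under the deck lip: 5 mm of travel frees it. It springs back when let go.
- tab_face (a point): Middle of the red tab's outer grip face (x = -60 of the cover at rest, 20 mm above its top plate; moves with the tab), axes as the cover's. The tab is 28 mm wide, 5 mm thick, its top 30 mm above the cover's top plate.
- tray_in (a point): Centre of the inner floor of the empty cream tray (heavy, 220 (x) by 175 (y) by 26 mm, wall and floor 4 mm); axes along its sides. It stands left or right of the shaker.
- plate: Loose aluminium drive plate, 0.22 kg, 6 mm thick, 45 mm greatest radius, on a blue mat (130 mm square) on the other side of the shaker from the tray. Origin at the centre of its underside. Four 11 mm through holes at 28 mm radius, at 45, 135, 225, 315 degrees from its x axis. Black handle bar on top: 44 mm along x, 24 mm along y, z = 20 to 48 mm (narrower neck below).
- jar_deck: soil sample jar with red cap, 45 mm diameter, 54 mm tall, loose; leave alone; origin at the centre of its underside. Stands on the shaker's rear deck.
- jar_left: soil sample jar with red cap, 45 mm diameter, 54 mm tall, loose; leave alone; origin at the centre of its underside. 
- jar_right: soil sample jar with red cap, 45 mm diameter, 54 mm tall, loose; leave alone; origin at the centre of its underside. 
- beaker: Glass beaker, 60 mm diameter, 75 mm tall, loose; leave alone; origin at the centre of its underside.
- spatula: Lab spatula lying on the bench; leave alone.
- flask: White plastic bottle, 56 mm diameter, 130 mm tall; leave alone; origin at the centre of its underside.
Not all that is in view belongs to the job. Leave any brown or yellow look-alike of the cover alone.

How it is judged:
On the way, in this order (a step that is already met when the one before it is completed fails the run):
1. the cover is unclipped and lifted clear of the shaker (z of cover in the frame of shaker above 0.085 m), for 0.1 s.
2. the cover lies flat in the tray, let go (z of cover in the frame of tray_in between -0.006 and 0.006 m and x of cover in the frame of tray_in between -0.06 and 0.06 m and y of cover in the frame of tray_in between -0.05 and 0.05 m and angle between cover's own z axis and vertical below 0.08 rad and linear speed of cover below 0.02 m/s and contact force between the fingers and cover below 0.1 N), for 0.2 s.
3. the plate lies home on the hub, let go (z of plate in the frame of hub_center between -0.003 and 0.003 m and horizontal distance between plate and hub_center below 0.004 m and angle between plate's own z axis and vertical below 0.05 rad and linear speed of plate below 0.02 m/s and contact force between the fingers and plate below 0.1 N), for 0.2 s.
At the end, for the whole second after the job is handed in: The cover lies right side up in the tray: underside within 6 mm of its floor, level to 0.08 rad, centre within 60 (x) and 50 mm (y) of the tray's. The plate lies on the hub, studs through its holes: within 3 mm in height, 4 mm sideways, level to 0.05 rad. Both at rest and let go (all of step 2 and all of step 3); the robot touches nothing.
It fails at once if a bystander is moved more than 40 mm (distance of any of jar_deck, jar_left, jar_right, beaker, spatula, flask from where it was at the start of the episode above 0.04 m).
It fails at once if the cover is dropped (falls faster than 0.7 m/s, not held) (contact force between the fingers and cover below 0.05 N and linear speed of cover above 0.7 m/s).
It fails at once if the plate is dropped (falls faster than 0.7 m/s, not held) (contact force between the fingers and plate below 0.05 N and linear speed of plate above 0.7 m/s).
It fails at once if the plate is forced against the shaker or its studs with more than 90 N (contact force between plate and shaker above 90 N).
It also fails if it takes over 72 s, if anything falls off the work surface, if the arm or the gripper's body presses on something with over 40 N, if the wrist force passes 120 N, or if a joint passes its speed limit or range.

ROBOT

A 6-joint arm with a two-finger parallel gripper is mounted at the origin on the work surface. World frame = base frame: x ahead of the robot, y to its left, z up, the work surface at z = 0. Lengths are in m, angles in rad, forces in N, time in s.
With the tool pointing down it reaches from about 0.425 to 0.95 m from the base axis. Payload 14.7 kg.
Tool frame: the origin (TCP) lies at the very end of the fingers, on their centre line; the grasp point (between the pads) lies 19 mm behind it; z points along the fingers, x is the direction in which the jaws open and shut, and the axes are right-handed (so a half turn about z gives the same grasp; the last joint's range is limited). The gripper opens to 85 mm and grips with 20 to 120 N. Pads are 22 mm wide; open, the fingers measure 114 mm over their backs; the gripper's body (76 mm by 85 mm) begins 54 mm behind the grasp point. The pads swing forward as they close: fully open they stand 13 mm farther back than shut.
Start: joints at [-1.388, 0.48, 1.596, -0, 1.065, -0.047], TCP at [0.148, -0.633, 0.231] pointing down, gripper open.
Joint ranges: [-2.75, 2.75], [-0.82, 2.05], [0.23, 2.67], [-1.56, 4.7], [0.09, 2.69], [-2.92, 2.92]. Speed limits (rad/s): [1.89, 1.89, 2.39, 3.01, 3.01, 3.01].

INTERFACE

Orientations are given as a unit quaternion [x, y, z, w].
In Python, from rig import ctrl gives the robot as it stands. The module is installed in compiled form; this text tells all that it offers.
- The arm moves only by the tool send_rows, never from a script. Its argument "deltas" is text: rows parted by semicolons, each of 7 numbers parted by spaces: the shift along the tool's x, y, z each as a share of 5 cm, from -1 to 1, then the turn, a rotation vector about the tool's x, y, z each as a share of 8 degrees, from -1 to 1, then the opening, from 0 (shut) to 1 (fully open). A call has exactly 5 rows; each row shifts and turns the pose as measured when the row begins, along the tool's axes as they then stand; what a row does not reach is not made up. A row lasts 1/10 s, in which the tool goes at most 50 mm and 8.59 degrees, less where a joint would pass 70% of its speed; a pose out of reach is approached as far as the arm can. A call with a number of a shift or a turn outside -1 to 1 is refused whole. A call with a gripper value outside its range is refused whole. The fingers move at their own pace and stop on an object; "grip_force" is the grip in N (left out, the last holds). Time passes only in rows, so rows that do not move let the fingers close, or fill a call up. It gives the time, the measured TCP pose, the force and the opening at its end, in the units of the state.
- ctrl.observe(): the state, without advancing time (a new reading comes with each control period).
- ctrl.camera(name): name is "scene" or "side" or "wrist"; returns a dict with "color" (400x640x3 uint8, red, green, blue), "intrinsics" (3x3 intrinsics, pixels), "position" and "attitude" of the camera in the world; the wrist camera has in their place "T_tool_cam" (4x4, takes a point from camera to tool coordinates, whose origin is the TCP and whose axes are the tool frame's). Camera axes: x right, y down, z forward; pixel columns grow to the right and rows downward; lengths in m; the calibration is good to about 2 mm. A picture is of the moment at which its call begins: read the wrist's pose just before it. There is no depth.
- ctrl.job_done(): hands the job in, once; it reports no verdict.
Trained networks look in a picture, given as the dict that the camera call returned (one of the last four; its "shot" number tells which), for a name from the list of things; names that differ only in an ending like _2 or _b are one class to them, and where a whole thing is asked for, a point or a joint stands for the part that bears it (a point fixed in the world has none). Each returns a list of dicts, best first, with "p" (0 to 1); they miss things now and then, are a little off and sometimes report something else, mostly with a low value. They report only what shows in the picture. A call takes as long as a camera call. They do not tell look-alikes from the thing itself.
- ctrl.boxes_of(picture, label): "xyz" ([x, y, z] in m, in world coordinates, good to about 4 mm: the middle of the surface that is visible of it).
The state is a dict: "time": time; "joints": joint angles; "qvel": joint speeds; "tau": joint torques, N m; "eef_pos": TCP position; "orientation": TCP orientation; "contact_force": force on the tool from outside, world axes, zero at the start; "moment": the same for the moment, N m; "grip_width": finger opening in m.
Only numpy, scipy, OpenCV 4.12 (cv2) and the standard library are available. Lean on these libraries where they do the work, as an engineer would, in place of code of your own. Each camera call takes 0.05 s, during which the arm holds its last target.

## Working session

There is one attempt and no reset: what is moved stays moved. The work goes in short steps, Python scripts to look and compute and a tool call to move; the robot and the scene stay as the last step left them, time stands still between calls to the robot, and variables do not carry over. Pictures are saved under pics/ and viewed, and the job is handed in when it is done.

Besides the shell and the picture viewer there is one more tool, called in YAML: its name, and indented under it one key for each argument. send_rows: Moves the arm, as the interface text tells. Its arguments: {"type":"object","properties":{"deltas":{"type":"string"},"grip_force":{"type":"number"}},"required":["deltas"]}

```bash
mkdir -p pics; ls
cat > h.py <<'E'
import numpy as np, cv2
from rig import ctrl
from scipy.spatial.transform import Rotation as R
def att(a):
    a=np.array(a,float)
    return a if a.shape==(3,3) else R.from_quat(a).as_matrix()
def save(p,n,crop=None,s=1):
    c=p["color"][:,:,::-1]
    if crop: x0,y0,x1,y1=crop; c=c[y0:y1,x0:x1]
    if s!=1: c=cv2.resize(c,None,fx=s,fy=s,interpolation=cv2.INTER_CUBIC)
    cv2.imwrite("pics/"+n,c)
def campose(p,st=None):
    if "T_tool_cam" in p:
        T=np.array(p["T_tool_cam"]);Rt=R.from_quat(st["orientation"]).as_matrix()
        return Rt@T[:3,:3], Rt@T[:3,3]+np.array(st["eef_pos"])
    return att(p["attitude"]),np.array(p["position"])
def ray(p,uv,z,st=None):
    Rc,t=campose(p,st);K=np.array(p["intrinsics"])
    d=Rc@np.linalg.solve(K,np.array([uv[0],uv[1],1.]))
    return t+d*(z-t[2])/d[2]
def proj(p,X,st=None):
    Rc,t=campose(p,st);K=np.array(p["intrinsics"])
    q=(np.atleast_2d(X)-t)@Rc; q=q@K.T
    return q[:,:2]/q[:,2:]
E
cat > a.py <<'E'
from h import *
st=ctrl.observe();print(st)
for n in ["scene","side","wrist"]:
    p=ctrl.camera(n);save(p,n+"0.png");print(n,p["intrinsics"],p.get("position"),p.get("attitude"),p.get("T_tool_cam"))
    for l in ["shaker","cover","tab","cover_rib","tray_in","plate","jar_deck","beaker","flask","spatula","jar_left"]:
        try:
            for b in ctrl.boxes_of(p,l)[:3]: print(n,l,np.round(b["xyz"],3),round(b["p"],2))
        except Exception as e: print(l,e)
E
python3 a.py
```

```text
pics
{'time': 0.0, 'joints': array([-1.38764232e+00,  4.80833922e-01,  1.59686982e+00,  1.23550745e-06,
        1.06507890e+00, -4.66173383e-02]), 'qvel': array([ 0.00042779,  0.00038023,  0.00028827, -0.00135728,  0.00016577,
       -0.00109293]), 'tau': array([ 3.65336142e-03, -9.50628662e+01, -4.30185986e+01,  2.36654168e-04,
        1.17942091e-02,  4.10795928e-05]), 'eef_pos': array([ 0.14797691, -0.63251732,  0.23067254]), 'orientation': array([ 7.83502987e-01, -6.21387733e-01, -4.48091410e-04, -3.91453674e-04]), 'contact_force': array([-0.04878116,  0.07641526,  0.27657934]), 'moment': array([-0.02999944,  0.02007535, -0.03488673]), 'grip_width': 0.08545702429570369}
scene [[384.64697296   0.         327.49271792]
 [  0.         384.64697296 200.89301255]
 [  0.           0.           1.        ]] [1.08057352 0.10310036 1.04617903] [ 0.6205971   0.74068    -0.19708817 -0.16555554] None
scene shaker [ 0.581 -0.012  0.067] 0.67
scene shaker [ 0.46  -0.     0.084] 0.19
scene cover [0.282 0.268 0.012] 0.98
scene cover [ 0.277 -0.276  0.015] 0.68
scene cover [ 0.513 -0.014  0.072] 
[... 1476 characters left out ...]
.115] 0.26
side spatula [ 0.577 -0.502 -0.   ] 0.74
side jar_left [0.459 0.001 0.088] 0.6
side jar_left [0.759 0.148 0.045] 0.52
side jar_left [0.759 0.006 0.054] 0.5
wrist [[316.03437213   0.         320.91904582]
 [  0.         316.03437213 196.5868502 ]
 [  0.           0.           1.        ]] None None [[ 9.99998656e-01  9.35553558e-05  1.63687394e-03  2.00481403e-04]
 [-5.58901399e-04  9.58023790e-01  2.86688169e-01 -7.21993611e-02]
 [-1.54134296e-03 -2.86688698e-01  9.58022554e-01 -1.43820178e-01]
 [ 0.00000000e+00  0.00000000e+00  0.00000000e+00  1.00000000e+00]]
wrist cover [ 0.226 -0.318  0.014] 0.87
wrist tab [ 0.255 -0.342  0.01 ] 0.62
wrist cover_rib [ 0.228 -0.318  0.017] 0.81
```

View pics/scene0.png

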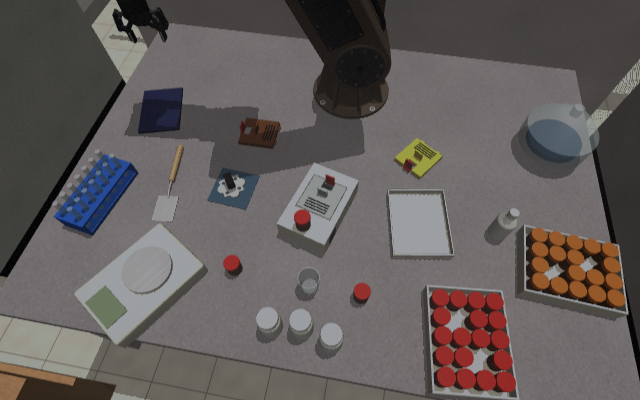

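View pics/side0.png

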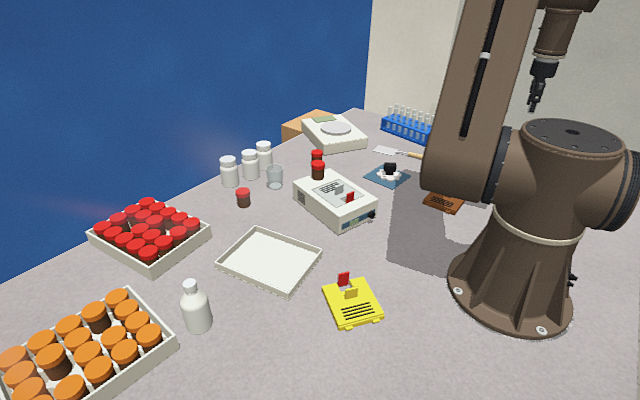

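View pics/wrist0.png

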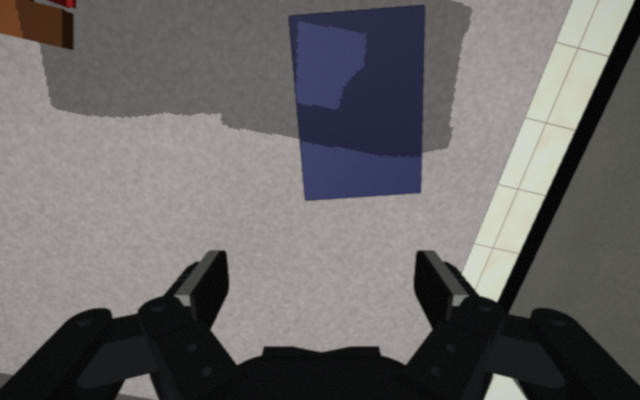

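Scene: the shaker with the grey cover is at (318,203) and its red tab at (330,181). The brown look-alike is at (260,132) and the yellow one at (418,157). The empty tray is at (420,223), the plate on its blue mat at (233,186). The grey one is seated in the shaker, so it fits the description. Checking enlarged.

Run:
```python
from h import *
a=cv2.imread("pics/scene0.png");b=cv2.imread("pics/side0.png")
c=cv2.resize(a[155:255,270:370],(560,560),interpolation=cv2.INTER_CUBIC);cv2.imwrite("pics/c1.png",c)
c=cv2.resize(b[140:240,280:390],(616,560),interpolation=cv2.INTER_CUBIC);cv2.imwrite("pics/c2.png",c)
c=cv2.resize(a[160:215,200:270],(770,605),interpolation=cv2.INTER_CUBIC)[:600];cv2.imwrite("pics/c3.png",c)
```

```text
(no output)
```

View pics/c1.png

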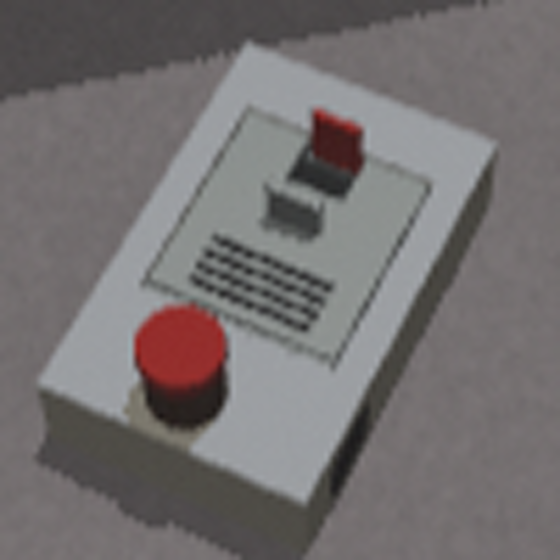

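View pics/c2.png

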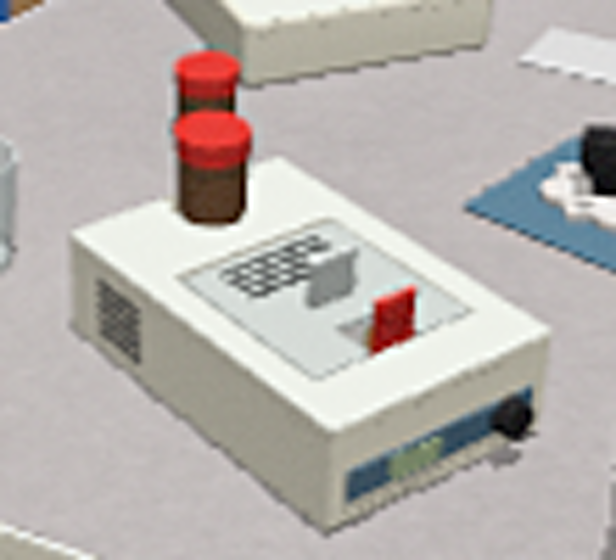

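View pics/c3.png

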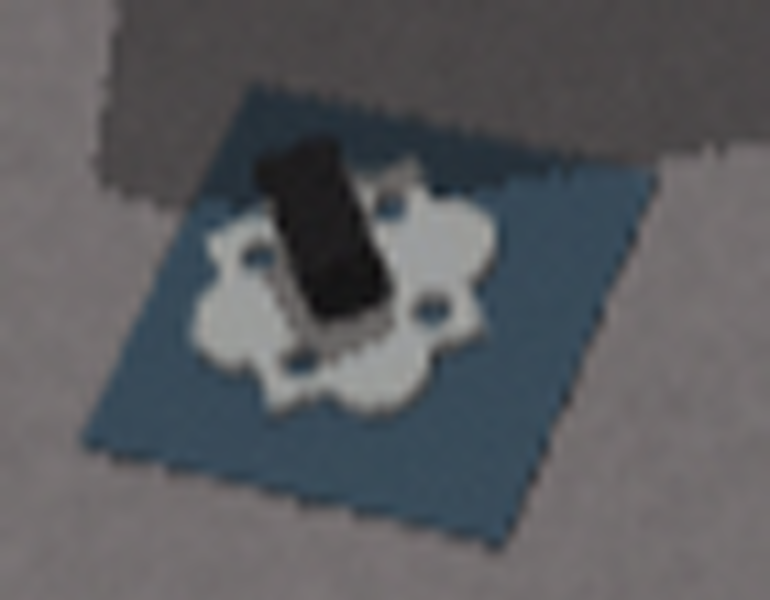

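```bash
cat > fit.py <<'E'
from h import *
from scipy.optimize import least_squares
ps=ctrl.camera("scene");pd=ctrl.camera("side")
L=[(-.1,.076),(-.1,-.076),(.135,.076),(.135,-.076),(-.062,-.056),(-.062,.056),(.062,-.056),(.062,.056)]
S=np.array([(497,147),(252,42),(310,500),(40,385),(250,107),(430,185),(148,283),(333,367)])/5.6+[270,155]
D=np.array([(330,432),(548,330),(75,235),(275,158),(472,310),(318,380),(330,220),(180,275)])/5.6+[280,140]
def P(v,L,z): 
    c,s=np.cos(v[2]),np.sin(v[2]);L=np.array(L);return np.c_[v[0]+c*L[:,0]-s*L[:,1],v[1]+s*L[:,0]+c*L[:,1],np.full(len(L),z)]
for use in ("s","d","sd"):
    f=lambda v:np.r_[(proj(ps,P(v,L,.07))-S).ravel()*("s" in use),(proj(pd,P(v,L,.07))-D).ravel()*("d" in use)]
    r=least_squares(f,[.5,-.01,-.4]);print("shaker",use,np.round(r.x,4),np.abs(r.fun).max().round(2))
# plate: handle top corners z=.048, holes z=.006
o=np.array([200,160])
hol=np.array([(390,207),(258,256),(303,360),(433,308)])/11+o
h=np.array([ray(ps,u,.006) for u in hol]);print("holes",h.round(4),h.mean(0).round(4))
hb=np.array([(262,160),(325,142),(388,287),(322,320)])/11+o
b=np.array([ray(ps,u,.048) for u in hb]);print("bar",b.round(4),b.mean(0).round(4))
d=(b[2]+b[3]-b[0]-b[1])/2;print(np.arctan2(d[1],d[0]))
# tray corners
E
python3 fit.py
```

```text
shaker s [ 0.5177 -0.0125 -0.2769] 1.29
shaker d [ 0.5146 -0.0147 -0.2765] 1.22
shaker sd [ 0.5159 -0.0136 -0.2759] 1.79
holes [[ 0.4644 -0.307   0.006 ]
 [ 0.4875 -0.3398  0.006 ]
 [ 0.5192 -0.3162  0.006 ]
 [ 0.4958 -0.2846  0.006 ]] [ 0.4917 -0.3119  0.006 ]
bar [[ 0.4804 -0.3307  0.048 ]
 [ 0.4714 -0.315   0.048 ]
 [ 0.515  -0.2832  0.048 ]
 [ 0.5285 -0.298   0.048 ]] [ 0.4988 -0.3067  0.048 ]
0.6121254815059083
```

```bash
cat > plan.py <<'E'
# usage: plan.py x y z yaw tilt N : prints rows (tool axes, shares) from present pose to target; tilt = rot about cover y (+ raises -x side of tool)
import sys
from h import *
def Rt(yaw,tilt=0):
    D=np.array([[1,0,0],[0,-1,0],[0,0,-1.]])
    return R.from_euler('z',yaw).as_matrix()@R.from_euler('y',tilt).as_matrix()@D
def rows(target,Rg,N):
    st=ctrl.observe();p0=np.array(st["eef_pos"]);R0=R.from_quat(st["orientation"])
    w=(R0.inv()*R.from_matrix(Rg)).as_rotvec()
    print("now",p0.round(4),"F",np.round(st["contact_force"],1),"w",round(st["grip_width"],4),"t",round(st["time"],2))
    print("left mm world",((target-p0)*1000).round(1),"rot tool deg",np.degrees(w).round(2))
    Rc=R0
    for i in range(N):
        d=Rc.inv().apply((target-p0)/N)
        print(np.r_[d/.05,np.degrees(w)/N/8].round(3))
        Rc=Rc*R.from_rotvec(w/N)
if __name__=="__main__":
    a=[float(x) for x in sys.argv[1:]]
    rows(np.array(a[:3]),Rt(a[3],np.radians(a[4])),int(a[5]))
E
python3 plan.py 0.49 -0.01 0.27 -0.276 0 15
```

```text
now [ 0.1481 -0.6329  0.2313] F [-0.2 -1.4 -0.2] w 0.0855 t 1.9
left mm world [341.9 622.9  38.7] rot tool deg [  0.    -0.   -61.02]
[-0.705 -0.633 -0.052  0.    -0.    -0.509]
[-0.658 -0.681 -0.052  0.    -0.    -0.509]
[-0.608 -0.726 -0.052  0.    -0.    -0.509]
[-0.555 -0.768 -0.052  0.    -0.    -0.509]
[-0.499 -0.805 -0.052  0.    -0.    -0.509]
[-0.441 -0.839 -0.052  0.    -0.    -0.509]
[-0.38  -0.868 -0.052  0.    -0.    -0.509]
[-0.318 -0.893 -0.052  0.    -0.    -0.509]
[-0.254 -0.913 -0.052  0.    -0.    -0.509]
[-0.188 -0.929 -0.052  0.    -0.    -0.509]
[-0.122 -0.94  -0.052  0.    -0.    -0.509]
[-0.055 -0.946 -0.052  0.    -0.    -0.509]
[ 0.012 -0.947 -0.052  0.    -0.    -0.509]
[ 0.079 -0.944 -0.052  0.    -0.    -0.509]
[ 0.146 -0.936 -0.052  0.    -0.    -0.509]
```

send_rows:
  deltas: "-0.6 -0.63 -0.1 0 0 -0.51 1;-0.6 -0.68 -0.1 0 0 -0.51 1;-0.58 -0.73 -0.05 0 0 -0.51 1;-0.52 -0.77 -0.05 0 0 -0.51 1;-0.48 -0.8 -0.05 0 0 -0.51 1"
  grip_force: 50

```text
time: 2.4
eef_pos: [0.2655, -0.4352, 0.2479]
orientation: [0.882, -0.471, 0.001, 0.001]
contact_force: [1.7, -0.1, 0.6]
grip_width: 0.0859
```

```bash
python3 plan.py 0.48 -0.01 0.27 -0.276 0 10
```

```text
now [ 0.2655 -0.4352  0.2479] F [ 1.7 -0.1  0.6] w 0.0859 t 2.4
left mm world [214.5 425.2  22.1] rot tool deg [  0.1   -0.09 -40.32]
[-0.467 -0.83  -0.046  0.001 -0.001 -0.504]
[-0.407 -0.861 -0.046  0.001 -0.001 -0.504]
[-0.346 -0.887 -0.046  0.001 -0.001 -0.504]
[-0.283 -0.909 -0.045  0.001 -0.001 -0.504]
[-0.218 -0.927 -0.045  0.001 -0.001 -0.504]
[-0.152 -0.94  -0.045  0.001 -0.001 -0.504]
[-0.086 -0.948 -0.045  0.001 -0.001 -0.504]
[-0.019 -0.952 -0.045  0.001 -0.001 -0.504]
[ 0.048 -0.951 -0.044  0.001 -0.001 -0.504]
[ 0.115 -0.945 -0.044  0.001 -0.001 -0.504]
```

send_rows:
  deltas: "-0.47 -0.83 -0.05 0 0 -0.52 1;-0.41 -0.86 -0.05 0 0 -0.52 1;-0.35 -0.89 -0.05 0 0 -0.52 1;-0.28 -0.91 -0.05 0 0 -0.52 1;-0.22 -0.93 -0.05 0 0 -0.52 1"

```text
time: 2.9
eef_pos: [0.3733, -0.2127, 0.2614]
orientation: [0.955, -0.297, 0.002, 0.002]
contact_force: [1.4, -0.3, -0.3]
grip_width: 0.0851
```

send_rows:
  deltas: "-0.15 -0.94 -0.05 0 0 -0.5 1;-0.09 -0.95 -0.05 0 0 -0.5 1;-0.02 -0.95 -0.05 0 0 -0.5 1;0.05 -0.95 -0.05 0 0 -0.5 1;0.1 -0.7 -0.05 0 0 -0.5 1"

```text
time: 3.4
eef_pos: [0.4727, 0.0018, 0.2755]
orientation: [0.993, -0.119, 0.004, 0.002]
contact_force: [0.6, -0.9, 1.1]
grip_width: 0.0855
```

```bash
python3 plan.py 0.49 -0.01 0.27 -0.276 0 1
cat > look.py <<'E'
import sys
from h import *
st=ctrl.observe();p=ctrl.camera("wrist");save(p,sys.argv[1]+".png")
import pickle;pickle.dump((st,p),open(sys.argv[1]+".pkl","wb"))
E
python3 look.py w1
```

```text
now [0.4727 0.0018 0.2755] F [ 0.6 -0.9  1.1] w 0.0855 t 3.4
left mm world [ 17.3 -11.8  -5.5] rot tool deg [ 0.2  -0.49  2.14]
[ 0.391  0.148  0.113  0.025 -0.062  0.268]
```

View pics/w1.png

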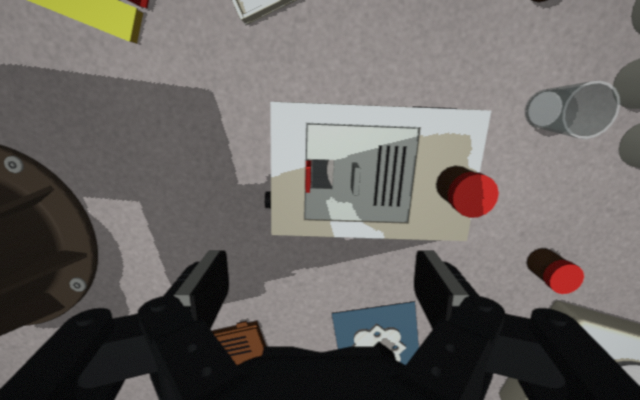

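Run:
```python
import cv2
a=cv2.imread("pics/w1.png");cv2.imwrite("pics/w1c.png",cv2.resize(a[90:250,260:500],(792,528),interpolation=cv2.INTER_CUBIC))
```

```text
(no output)
```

View pics/w1c.png

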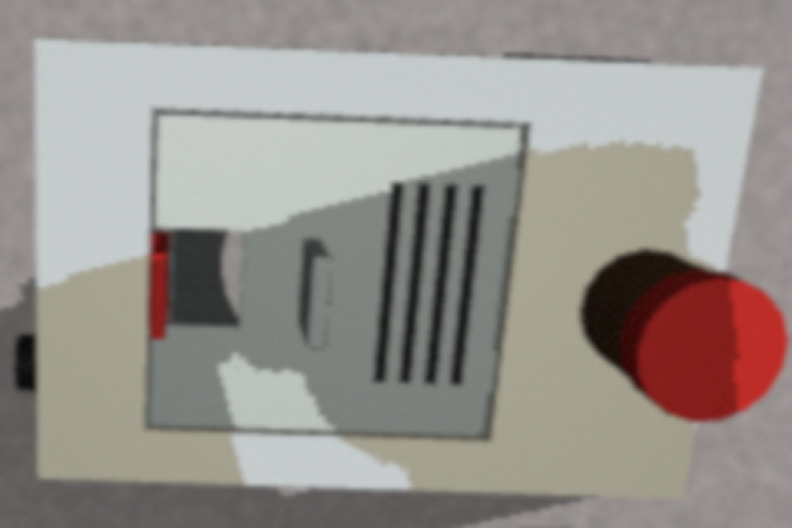

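```bash
cat > fit2.py <<'E'
from h import *
import pickle
from scipy.optimize import least_squares
st,p=pickle.load(open("w1.pkl","rb"))
L=[(-.1,.076),(-.1,-.076),(.135,.076),(.135,-.076),(-.062,.056),(-.062,-.056),(.062,.056),(.062,-.056)]
S=np.array([(35,40),(39,478),(763,67),(684,497),(153,109),(148,428),(529,125),(490,437)])/3.3+[260,90]
def P(v,L,z): 
    c,s=np.cos(v[2]),np.sin(v[2]);L=np.array(L);return np.c_[v[0]+c*L[:,0]-s*L[:,1],v[1]+s*L[:,0]+c*L[:,1],np.full(len(L),z)]
f=lambda v:(proj(p,P(v,L,.07),st)-S).ravel()
r=least_squares(f,[.5,-.01,-.3]);print(r.x.round(4),r.fun.round(1))
v=r.x
print("grasp xy",P(v,[(-.032,0),(-.06,0),(-.004,0)],.09).round(4))
# tab top/rib projection check
print(proj(p,P(v,[(-.06,.014),(-.06,-.014),(-.004,.015),(-.004,-.015)],.100),st)*3.3-np.array([260,90])*3.3)
E
python3 fit2.py
```

```text
[ 0.5151 -0.0172 -0.2734] [ 0.3  0.1  0.4 -0.1 -0.4  0.1 -0.5 -0.2  0.  -0.1 -0.5  0.4  0.4 -0.9
  0.3  0.8]
grasp xy [[ 0.4843 -0.0085  0.09  ]
 [ 0.4573 -0.001   0.09  ]
 [ 0.5113 -0.0161  0.09  ]]
[[153.15443667 253.83919354]
 [151.21761018 340.28410857]
 [333.05489048 256.63344155]
 [326.28642163 348.81294638]]
```

```bash
python3 plan.py 0.4843 -0.008 0.16 -0.274 0 3
```

```text
now [0.4749 0.0051 0.276 ] F [-0.2  2.3  0.7] w 0.0849 t 3.45
left mm world [   9.4  -13.1 -116. ] rot tool deg [ 0.09 -0.58  2.34]
[ 0.073  0.069  0.774  0.004 -0.024  0.098]
[ 0.077  0.068  0.774  0.004 -0.024  0.098]
[ 0.08   0.068  0.773  0.004 -0.024  0.098]
```

send_rows:
  deltas: "0.08 0.08 0.77 0 -0.03 0.1 1;0.08 0.08 0.77 0 -0.03 0.1 1;0.08 0.07 0.7 0 -0.02 0.1 1;0 0 0 0 0 0 1;0 0 0 0 0 0 1"

```text
time: 3.95
eef_pos: [0.4881, -0.0062, 0.1635]
orientation: [0.991, -0.134, 0.002, 0.0]
contact_force: [0.3, -0.5, 1.0]
grip_width: 0.0853
```

```bash
python3 plan.py 0.4843 -0.008 0.073 -0.274 0 5; python3 look.py w2
```

```text
now [ 0.4881 -0.0062  0.1635] F [ 0.3 -0.5  1. ] w 0.0853 t 3.95
left mm world [ -3.8  -1.8 -90.5] rot tool deg [-0.   -0.26  0.3 ]
[-0.014  0.011  0.362 -0.    -0.006  0.008]
[-0.014  0.011  0.362 -0.    -0.006  0.008]
[-0.014  0.011  0.362 -0.    -0.006  0.008]
[-0.013  0.011  0.362 -0.    -0.006  0.008]
[-0.013  0.011  0.362 -0.    -0.006  0.008]
```

View pics/w2.png

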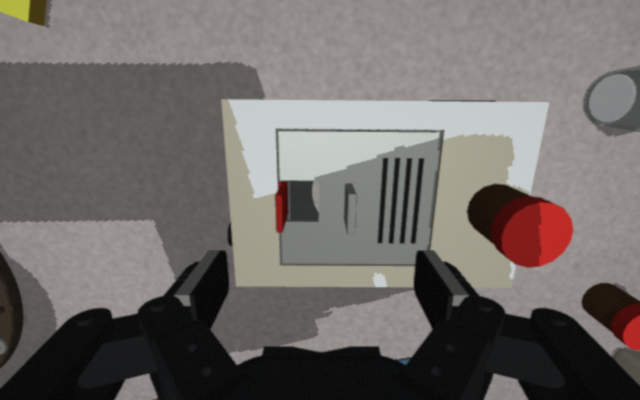

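send_rows:
  deltas: "-0.02 0.02 0.36 0 -0.01 0.01 1;-0.02 0.01 0.36 0 -0.01 0.01 1;-0.02 0.01 0.36 0 0 0.01 1;-0.02 0.01 0.36 0 0 0 1;-0.01 0.01 0.36 0 0 0 1"

```text
time: 4.5
eef_pos: [0.4911, -0.0085, 0.0827]
orientation: [0.991, -0.136, 0.01, -0.0]
contact_force: [-0.0, -0.2, 0.6]
grip_width: 0.0853
```

```bash
python3 plan.py 0.4843 -0.008 0.072 -0.274 0 1; python3 look.py w3
```

```text
now [ 0.4911 -0.0085  0.0827] F [-0.  -0.2  0.6] w 0.0853 t 4.5
left mm world [ -6.8   0.5 -10.7] rot tool deg [-0.22 -1.16  0.1 ]
[-0.137  0.028  0.212 -0.027 -0.145  0.012]
```

View pics/w3.png

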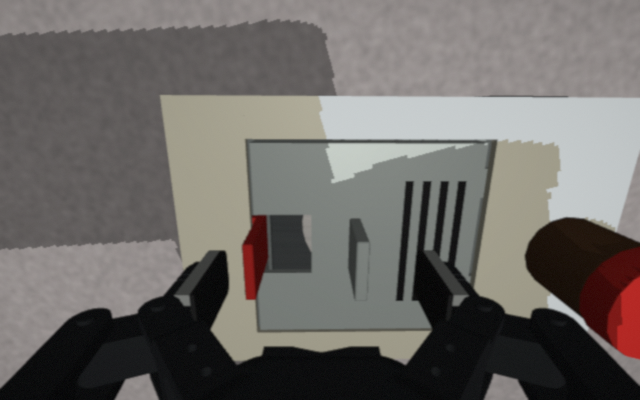

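send_rows:
  deltas: "-0.14 0.02 0.2 -0.02 -0.14 0 1;-0.06 0 0.05 0 -0.03 0 1;0 0 0 0 0 0 1;0 0 0 0 0 0 1;0 0 0 0 0 0 1"

```text
time: 5.05
eef_pos: [0.4821, -0.0067, 0.0718]
orientation: [0.991, -0.136, -0.001, -0.001]
contact_force: [1.7, 0.8, 0.2]
grip_width: 0.0855
```

```bash
python3 plan.py 0.4843 -0.008 0.072 -0.274 0 1
```

```text
now [ 0.4821 -0.0067  0.0718] F [1.7 0.8 0.2] w 0.0855 t 5.05
left mm world [ 2.2 -1.3  0.2] rot tool deg [-0.08  0.14  0.12]
[ 0.049  0.014 -0.005 -0.01   0.018  0.015]
```

Well placed. Close.

send_rows:
  deltas: "0.04 0.01 0 0 0 0 0.3;0 0 0 0 0 0 0.3;0 0 0 0 0 0 0.3;0 0 0 0 0 0 0.3;0 0 0 0 0 0 0.3"
  grip_force: 40

```text
time: 5.55
eef_pos: [0.4874, -0.0083, 0.0739]
orientation: [0.991, -0.136, 0.002, -0.001]
contact_force: [0.2, 0.2, -1.9]
grip_width: 0.0473
```

```bash
python3 plan.py 0.4843 -0.008 0.072 -0.274 0 1;python3 look.py w4
```

```text
now [ 0.4874 -0.0083  0.0739] F [ 0.2  0.2 -1.9] w 0.0473 t 5.55
left mm world [-3.1  0.3 -1.9] rot tool deg [-0.14 -0.23  0.12]
[-0.062  0.011  0.038 -0.017 -0.029  0.015]
```

View pics/w4.png

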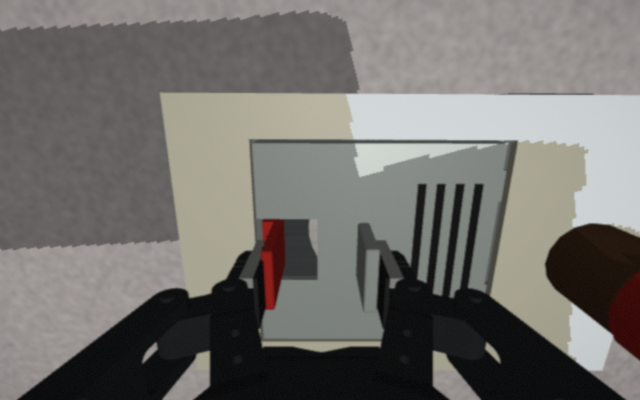

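```bash
cat > cov.py <<'E'
# cov.py cx cy cz yaw tiltdeg N [save] : rows bringing the held cover to pose (tilt about the rear lower edge: cx.. is then given in level pose of pivot)
import sys,json,os
from h import *
def M(Rm,t):
    T=np.eye(4);T[:3,:3]=Rm;T[:3,3]=t;return T
def toolM():
    st=ctrl.observe();return M(R.from_quat(st["orientation"]).as_matrix(),st["eef_pos"]),st
def covM(x,y,z,yaw,tilt):
    Rz=R.from_euler('z',yaw).as_matrix();Rc=Rz@R.from_euler('y',np.radians(tilt)).as_matrix()
    piv=np.array([x,y,z])+Rz@[.06,0,0]
    return M(Rc,piv-Rc@np.array([.06,0,0]))
if __name__=="__main__":
    T,st=toolM()
    if sys.argv[1]=="save":
        np.save("G.npy",np.linalg.inv(covM(*map(float,sys.argv[2:7])))@T);sys.exit()
    G=np.load("G.npy");a=[float(v) for v in sys.argv[1:]]
    goal=covM(*a[:5])@G;N=int(a[5])
    C=T@np.linalg.inv(G);print("cover now",C[:3,3].round(4),"tilt",np.degrees(np.arccos(C[2,2])).round(2),"F",np.round(st["contact_force"],1),"w",round(st["grip_width"],4),"t",round(st["time"],2))
    D=np.linalg.inv(T)@goal
    w=R.from_matrix(D[:3,:3]).as_rotvec()
    print("left tool mm",(D[:3,3]*1000).round(1),"deg",np.degrees(w).round(2))
    # constant-twist via interpolating cover pose
    Cg=covM(*a[:5]);Rel=R.from_matrix(C[:3,:3].T@Cg[:3,:3]).as_rotvec()
    prev=T
    pv=np.array([.06,0,0]);p0=C[:3,:3]@pv+C[:3,3];p1=Cg[:3,:3]@pv+Cg[:3,3]
    for i in range(1,N+1):
        Rr=C[:3,:3]@R.from_rotvec(Rel*i/N).as_matrix();pp=p0+(p1-p0)*i/N
        X=M(Rr,pp-Rr@pv)@G
        d=np.linalg.inv(prev)@X
        print(np.r_[d[:3,3]/.05,np.degrees(R.from_matrix(d[:3,:3]).as_rotvec())/8].round(3));prev=X
E
python3 cov.py save .515 -.0165 .054 -.2735 0
python3 - <<'E'
import numpy as np
yaw=-.2735
print(np.array([.515,-.0165])-.0025*np.array([np.cos(yaw),np.sin(yaw)]),np.array([.515,-.0165])-.014*np.array([np.cos(yaw),np.sin(yaw)]))
E
python3 cov.py .5126 -.0158 .0545 -.2735 11 5
```

```text
[ 0.51259292 -0.01582474] [ 0.50152036 -0.01271856]
cover now [ 0.515  -0.0165  0.054 ] tilt 0.0 F [ 0.3 -0.  -2.4] w 0.0473 t 5.6
left tool mm [  3.   -0.1 -17.1] deg [  0.02 -11.     0.03]
[ 0.007 -0.    -0.07   0.    -0.275  0.001]
[ 0.007 -0.    -0.07   0.    -0.275  0.001]
[ 0.007 -0.    -0.069  0.    -0.275  0.001]
[ 0.007 -0.    -0.069  0.    -0.275  0.001]
[ 0.007 -0.    -0.068  0.    -0.275  0.001]
```

send_rows:
  deltas: "0.01 0 -0.07 0 -0.27 0 0.2;0.01 0 -0.07 0 -0.27 0 0.2;0 0 -0.07 0 -0.27 0 0.2;0 0 -0.07 0 -0.27 0 0.2;0 0 0 0 0 0 0.2"

```text
time: 6.1
eef_pos: [0.4892, -0.0087, 0.0877]
orientation: [0.988, -0.135, -0.075, -0.012]
contact_force: [0.3, 0.4, -1.8]
grip_width: 0.0471
```

```bash
python3 cov.py .5126 -.0158 .0545 -.2735 11 3;python3 look.py w5
python3 - <<'E'
from h import *
save(ctrl.camera("side"),"s5.png",(270,130,400,240),5)
E
```

```text
cover now [ 0.5137 -0.016   0.0635] tilt 8.91 F [ 0.3  0.4 -1.8] w 0.0471 t 6.1
left tool mm [ 0.4  0.  -3.4] deg [ 0.01 -2.09  0.03]
[ 0.002  0.    -0.023  0.    -0.087  0.001]
[ 0.002  0.    -0.023  0.    -0.087  0.001]
[ 0.002  0.    -0.023  0.    -0.087  0.001]
```

View pics/s5.png

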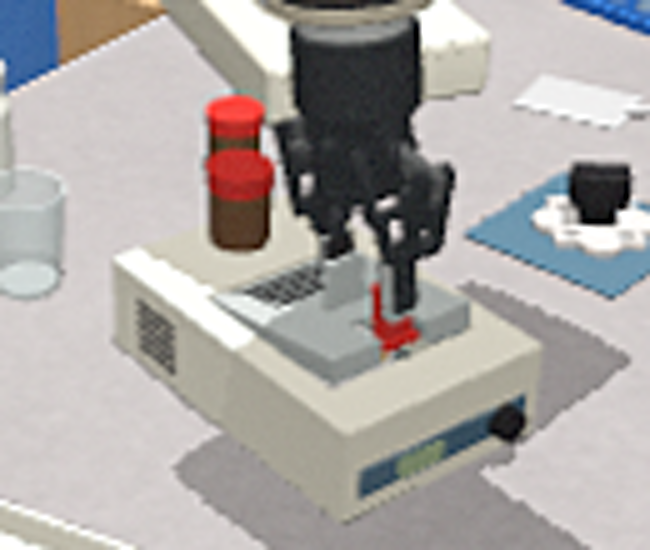

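View pics/w5.png

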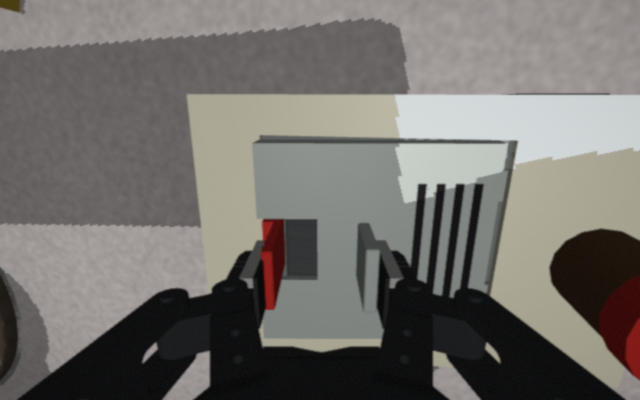

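send_rows:
  deltas: "0 0 -0.03 0 -0.12 0 0.2;0 0 -0.03 0 -0.12 0 0.2;0 0 0 0 0 0 0.2;0 0 0 0 0 0 0.2;0 0 0 0 0 0 0.2"

```text
time: 6.7
eef_pos: [0.4868, -0.0083, 0.09]
orientation: [0.986, -0.135, -0.093, -0.014]
contact_force: [0.4, 0.5, -1.0]
grip_width: 0.0473
```

```bash
python3 cov.py .5012 -.0127 .0555 -.2735 11 5
```

```text
cover now [ 0.5103 -0.0154  0.0649] tilt 11.0 F [ 0.4  0.5 -1. ] w 0.0473 t 6.7
left tool mm [-8.6 -0.1 -0.4] deg [ 0.05 -0.    0.05]
[-0.035 -0.    -0.002  0.001 -0.     0.001]
[-0.035 -0.    -0.002  0.001 -0.     0.001]
[-0.035 -0.    -0.002  0.001 -0.     0.001]
[-0.035 -0.    -0.002  0.001 -0.     0.001]
[-0.035 -0.    -0.002  0.001 -0.     0.001]
```

send_rows:
  deltas: "-0.05 0 -0.005 0 0 0 0.2;-0.05 0 -0.005 0 0 0 0.2;-0.05 0 -0.005 0 0 0 0.2;-0.05 0 -0.005 0 0 0 0.2;0 0 0 0 0 0 0.2"

```text
time: 7.2
eef_pos: [0.4761, -0.0054, 0.0931]
orientation: [0.986, -0.135, -0.093, -0.014]
contact_force: [-0.4, -0.4, -2.8]
grip_width: 0.0472
```

```bash
python3 cov.py .5002 -.0127 .0555 -.2735 11 2;python3 look.py w6
python3 - <<'E'
from h import *
save(ctrl.camera("side"),"s6.png",(270,130,400,240),5)
E
```

```text
cover now [ 0.4997 -0.0124  0.0681] tilt 11.0 F [-0.4 -0.4 -2.8] w 0.0472 t 7.2
left tool mm [1.9 0.1 0.8] deg [ 0.06 -0.    0.05]
[ 0.019  0.001  0.008  0.004 -0.     0.003]
[ 0.019  0.001  0.008  0.004 -0.     0.003]
```

View pics/s6.png

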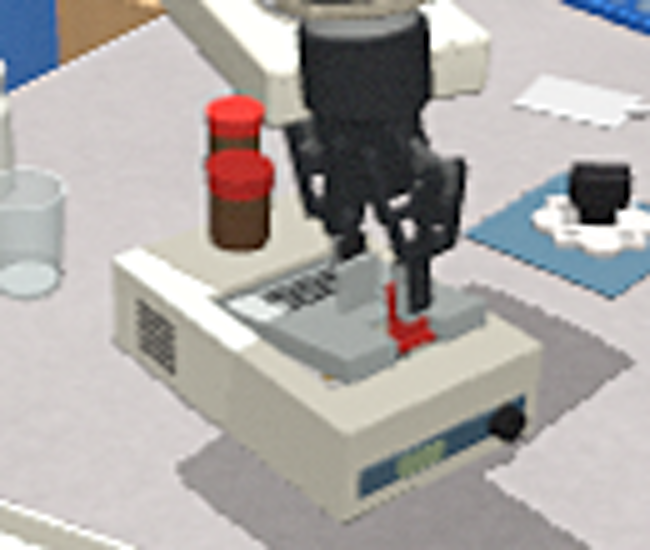

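View pics/w6.png

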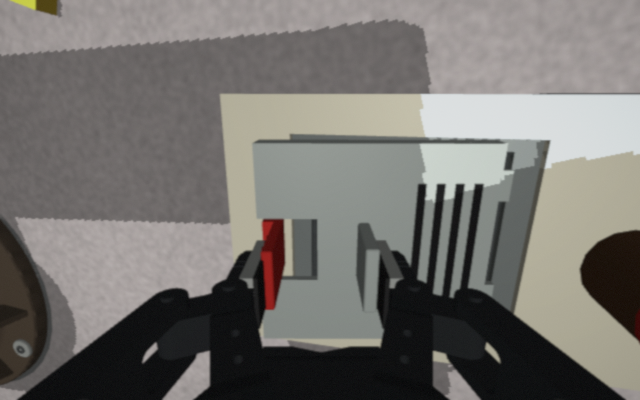

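```bash
python3 cov.py .499 -.012 .125 -.2735 11 5
```

```text
cover now [ 0.5001 -0.0125  0.0681] tilt 10.98 F [-0.1 -0.5 -2.3] w 0.047 t 7.3
left tool mm [-12.8  -0.3 -67.2] deg [ 0.06 -0.02  0.06]
[-0.051 -0.001 -0.269  0.001 -0.     0.001]
[-0.051 -0.001 -0.269  0.001 -0.     0.001]
[-0.051 -0.001 -0.269  0.001 -0.     0.001]
[-0.051 -0.001 -0.269  0.001 -0.     0.001]
[-0.051 -0.001 -0.269  0.001 -0.     0.001]
```

send_rows:
  deltas: "-0.04 0 -0.2 0 0 0 0.2;-0.04 0 -0.25 0 0 0 0.2;-0.05 0 -0.27 0 0 0 0.2;-0.05 0 -0.27 0 0 0 0.2;-0.05 0 -0.27 0 0 0 0.2"

```text
time: 7.8
eef_pos: [0.4767, -0.0058, 0.1616]
orientation: [0.986, -0.135, -0.094, -0.014]
contact_force: [0.6, 0.5, -1.4]
grip_width: 0.0472
```

```bash
python3 look.py w7
python3 - <<'E'
from h import *
import subprocess
p=ctrl.camera("scene");save(p,"t7.png",(370,170,470,275),5.5)
E
python3 cov.py .499 -.012 .14 -.2735 0 4
```

```text
cover now [ 0.5014 -0.0129  0.1374] tilt 10.89 F [ 0.3 -0.6 -2.1] w 0.0473 t 7.9
left tool mm [-6.3 -0.3  3.7] deg [ 0.02 10.89  0.03]
[-0.038 -0.001  0.018  0.001  0.34   0.001]
[-0.034 -0.001  0.017  0.001  0.34   0.001]
[-0.031 -0.001  0.016  0.001  0.34   0.001]
[-0.028 -0.001  0.015  0.001  0.34   0.001]
```

View pics/w7.png

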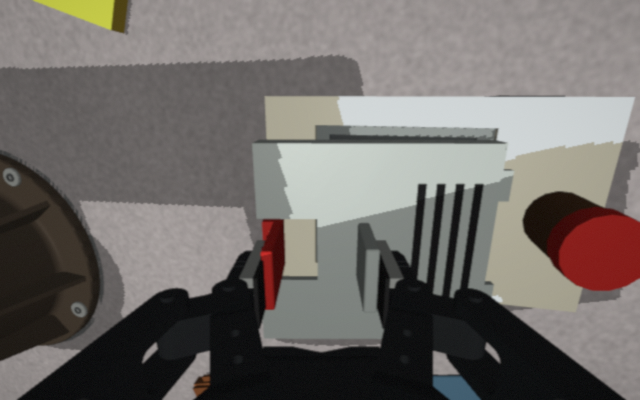

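View pics/t7.png

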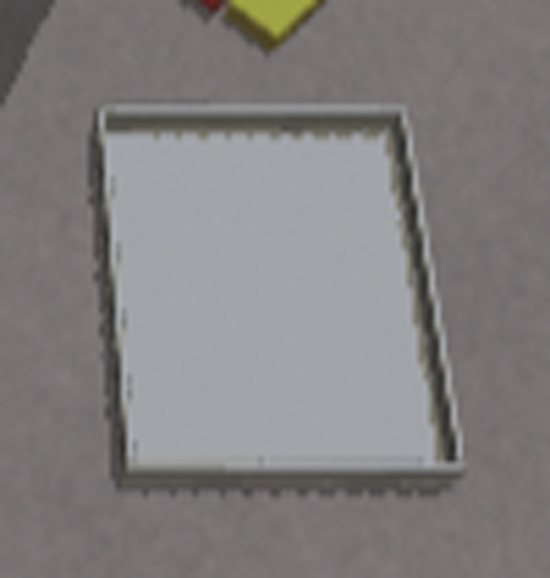

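Run:
```python
from h import *
from scipy.optimize import least_squares
ps=ctrl.camera("scene")
S=np.array([(98,106),(403,106),(463,466),(122,470)])/5.5+[370,170]
X=np.array([ray(ps,u,.026) for u in S]);print(X.round(4))
L=np.array([(-.11,-.0875),(-.11,.0875),(.11,.0875),(.11,-.0875)])
def f(v):
    c,s=np.cos(v[2]),np.sin(v[2]);return (L@np.array([[c,s],[-s,c]])+v[:2]-X[:,:2]).ravel()
r=least_squares(f,[.52,.28,0]);print(r.x.round(4),r.fun.round(4))
```

```text
[[0.4305 0.1789 0.026 ]
 [0.4003 0.3488 0.026 ]
 [0.6146 0.3852 0.026 ]
 [0.6475 0.2126 0.026 ]]
[0.5232 0.2814 0.1693] [-0.001  -0.0023 -0.0002  0.0003  0.0023  0.001  -0.0011  0.0011]
```

send_rows:
  deltas: "-0.04 -0.1 0 0 0.34 0 0.2;-0.04 -0.3 0 0 0.34 0 0.2;-0.03 -0.5 0 0 0.34 0 0.2;-0.03 -0.6 0 0 0.33 -0.1 0.2;0 -0.7 0 0 0 -0.3 0.2"

```text
time: 8.45
eef_pos: [0.4986, 0.1015, 0.1605]
orientation: [0.994, -0.11, 0.003, -0.0]
contact_force: [0.7, -0.1, -2.3]
grip_width: 0.0475
```

```bash
python3 cov.py .523 .281 .12 .169 0 8
```

```text
cover now [0.5268 0.0947 0.1407] tilt 0.13 F [ 0.7 -0.1 -2.3] w 0.0475 t 8.45
left tool mm [ -42.5 -169.9   20.6] deg [  0.18  -0.15 -22.41]
[-0.121 -0.423  0.051  0.003 -0.002 -0.35 ]
[-0.096 -0.428  0.052  0.003 -0.002 -0.35 ]
[-0.071 -0.432  0.052  0.003 -0.002 -0.35 ]
[-0.045 -0.435  0.052  0.003 -0.002 -0.35 ]
[-0.02  -0.437  0.052  0.003 -0.002 -0.35 ]
[ 0.006 -0.437  0.052  0.003 -0.002 -0.35 ]
[ 0.032 -0.436  0.053  0.003 -0.002 -0.35 ]
[ 0.057 -0.434  0.053  0.003 -0.002 -0.35 ]
```

send_rows:
  deltas: "-0.12 -0.43 0.04 0 0 -0.35 0.2;-0.1 -0.43 0.04 0 0 -0.35 0.2;-0.08 -0.43 0.05 0 0 -0.35 0.2;-0.05 -0.44 0.05 0 0 -0.35 0.2;-0.02 -0.44 0.05 0 0 -0.35 0.2"

```text
time: 8.95
eef_pos: [0.4916, 0.2176, 0.1465]
orientation: [1.0, 0.018, 0.002, 0.0]
contact_force: [0.5, -0.3, -1.8]
grip_width: 0.0473
```

send_rows:
  deltas: "0 -0.43 0.05 0 0 -0.35 0.2;0.03 -0.4 0.05 0 0 -0.35 0.2;0.05 -0.3 0.05 0 0 -0.3 0.2;0 0 0 0 0 0 0.2;0 0 0 0 0 0 0.2"

```text
time: 9.45
eef_pos: [0.4888, 0.2782, 0.1356]
orientation: [0.996, 0.092, -0.0, 0.001]
contact_force: [-0.3, -0.2, -1.8]
grip_width: 0.0476
```

```bash
python3 cov.py .523 .281 .03 .169 0 5;python3 look.py w8
```

```text
cover now [0.5172 0.2829 0.1156] tilt 0.39 F [-0.3 -0.2 -1.8] w 0.0476 t 9.45
left tool mm [ 5.3  2.4 85.7] deg [0.28 0.27 0.83]
[0.021 0.01  0.343 0.007 0.007 0.021]
[0.021 0.01  0.343 0.007 0.007 0.021]
[0.021 0.01  0.343 0.007 0.007 0.021]
[0.02  0.011 0.343 0.007 0.007 0.021]
[0.02  0.011 0.343 0.007 0.007 0.021]
```

View pics/w8.png

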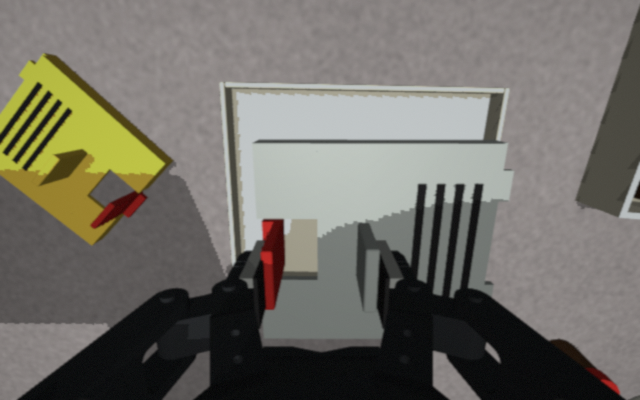

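send_rows:
  deltas: "0 0 0.34 0 0 0.02 0.2;0 0 0.34 0 0 0.02 0.2;0 0 0.34 0 0 0.02 0.2;0 0 0.34 0 0 0.02 0.2;0 0 0.2 0 0 0 0.2"

```text
time: 10.0
eef_pos: [0.4908, 0.2743, 0.0574]
orientation: [0.997, 0.083, 0.001, 0.001]
contact_force: [0.7, -0.6, -1.8]
grip_width: 0.0476
```

```bash
python3 cov.py .523 .281 .008 .169 0 4
```

```text
cover now [0.5194 0.2785 0.0375] tilt 0.25 F [ 0.7 -0.6 -1.8] w 0.0476 t 10.0
left tool mm [ 3.8 -1.7 29.6] deg [ 0.24  0.06 -0.27]
[ 0.019 -0.008  0.148  0.008  0.002 -0.009]
[ 0.019 -0.008  0.148  0.008  0.002 -0.009]
[ 0.019 -0.008  0.148  0.008  0.002 -0.009]
[ 0.019 -0.008  0.148  0.008  0.002 -0.009]
```

send_rows:
  deltas: "0.01 0 0.15 0.01 0 0 0.2;0.01 0 0.15 0.01 0 0 0.2;0.01 0 0.15 0.01 0 0 0.2;0.01 0 0.1 0 0 0 0.2;0 0 0.02 0 0 0 0.2"

```text
time: 10.5
eef_pos: [0.4937, 0.2734, 0.0271]
orientation: [0.997, 0.082, 0.001, -0.001]
contact_force: [0.1, -0.0, -2.8]
grip_width: 0.0472
```

```bash
python3 cov.py .523 .281 .004 .169 0 4
```

```text
cover now [0.5222 0.2776 0.0072] tilt 0.06 F [ 0.1 -0.  -2.8] w 0.0472 t 10.5
left tool mm [ 1.3 -3.   3.3] deg [-0.01  0.06 -0.41]
[ 0.006 -0.015  0.016 -0.     0.002 -0.013]
[ 0.006 -0.015  0.016 -0.     0.002 -0.013]
[ 0.006 -0.015  0.016 -0.     0.002 -0.013]
[ 0.006 -0.015  0.016 -0.     0.002 -0.013]
```

send_rows:
  deltas: "0 0 0.05 0 0 0 0.2;0 0 0.05 0 0 0 0.2;0 0 0.03 0 0 0 0.2;0 0 0 0 0 0 0.2;0 0 0 0 0 0 0.2"

```text
time: 11.0
eef_pos: [0.4942, 0.2739, 0.0246]
orientation: [0.997, 0.082, 0.002, -0.002]
contact_force: [-0.7, 0.3, -2.1]
grip_width: 0.0473
```

```bash
python3 cov.py .523 .281 .004 .169 0 1
python3 - <<'E'
from h import *
save(ctrl.camera("side"),"s9.png",(200,200,360,320),4.5)
E
```

```text
cover now [0.5229 0.2782 0.0047] tilt 0.09 F [-0.7  0.3 -2.1] w 0.0473 t 11.0
left tool mm [ 0.6 -2.6  0.7] deg [-0.04 -0.08 -0.37]
[ 0.012 -0.052  0.014 -0.005 -0.01  -0.047]
```

View pics/s9.png

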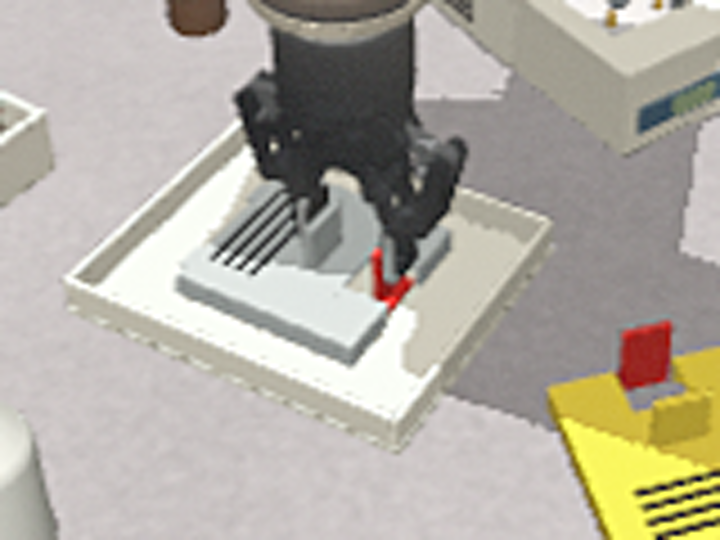

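send_rows:
  deltas: "0 0 0.04 0 0 0 0.2;0 0 0.04 0 0 0 0.2;0 0 0.02 0 0 0 0.2;0 0 0 0 0 0 0.2;0 0 0 0 0 0 0.2"

```text
time: 11.55
eef_pos: [0.4946, 0.2742, 0.0237]
orientation: [0.997, 0.082, 0.003, -0.002]
contact_force: [-0.3, 0.6, -3.1]
grip_width: 0.0473
```

```bash
python3 cov.py .523 .281 .004 .169 0 1
```

```text
cover now [0.5232 0.2785 0.0039] tilt 0.19 F [-0.3  0.6 -3.1] w 0.0473 t 11.55
left tool mm [ 0.2 -2.4 -0.2] deg [-0.07 -0.18 -0.37]
[ 0.005 -0.047 -0.004 -0.009 -0.022 -0.046]
```

send_rows:
  deltas: "0 0 0.04 0 0 0 0.2;0 0 0.04 0 0 0 0.2;0 0 0.04 0 0 0 0.2;0 0 0 0 0 0 0.2;0 0 0 0 0 0 0.2"

```text
time: 12.05
eef_pos: [0.495, 0.2745, 0.0234]
orientation: [0.997, 0.082, 0.004, -0.002]
contact_force: [1.1, 0.0, -0.9]
grip_width: 0.0473
```

send_rows:
  deltas: "0 0 0 0 0 0 0.65;0 0 0 0 0 0 0.75;0 0 0 0 0 0 0.9;0 0 0 0 0 0 1;0 0 0 0 0 0 1"

```text
time: 12.55
eef_pos: [0.4951, 0.2745, 0.0221]
orientation: [0.997, 0.082, 0.004, -0.002]
contact_force: [-0.6, 0.3, 0.0]
grip_width: 0.0854
```

```bash
python3 look.py w9
python3 - <<'E'
from h import *
save(ctrl.camera("side"),"s10.png",(200,200,360,320),4.5)
print(ctrl.observe()["grip_width"])
E
```

```text
0.08536982120243491
```

View pics/w9.png

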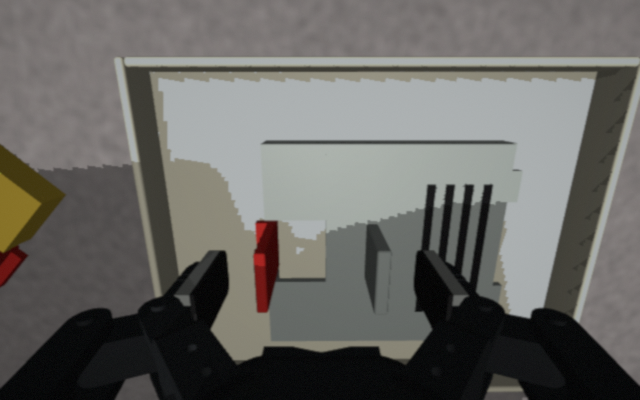

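View pics/s10.png

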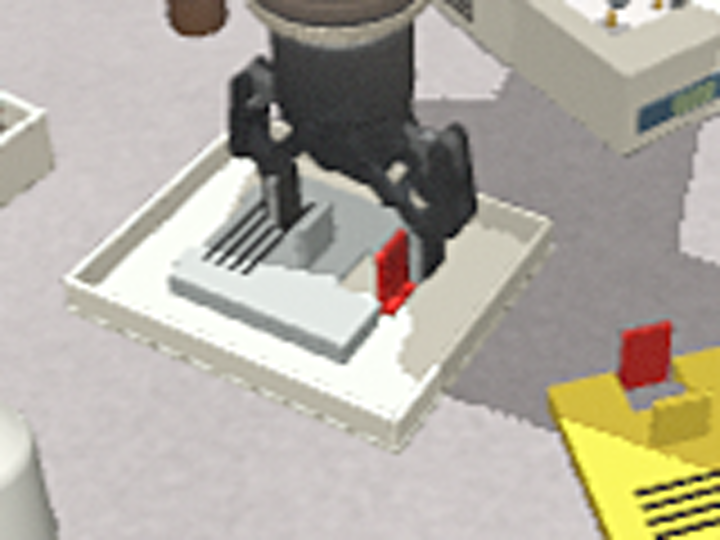

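send_rows:
  deltas: "0 0 -0.3 0 0 0 1;0 0 -0.6 0 0 0 1;0 0 -1 0 0 0 1;0 0 -1 0 0 0 1;0 0 -0.9 0 0 0 1"

```text
time: 13.15
eef_pos: [0.49, 0.2716, 0.2163]
orientation: [0.997, 0.082, -0.001, -0.0]
contact_force: [1.0, 1.1, -0.7]
grip_width: 0.0854
```

```bash
python3 plan.py 0.515 -0.0165 0.25 -0.2735 0 9
```

```text
now [0.49   0.2716 0.2163] F [ 1.   1.1 -0.7] w 0.0854 t 13.15
left mm world [  25.  -288.1   33.7] rot tool deg [-2.000e-02  1.400e-01  2.507e+01]
[-0.05   0.641 -0.075 -0.     0.002  0.348]
[-0.019  0.642 -0.075 -0.     0.002  0.348]
[ 0.013  0.642 -0.075 -0.     0.002  0.348]
[ 0.044  0.641 -0.075 -0.     0.002  0.348]
[ 0.075  0.638 -0.075 -0.     0.002  0.348]
[ 0.106  0.634 -0.075 -0.     0.002  0.348]
[ 0.137  0.628 -0.075 -0.     0.002  0.348]
[ 0.167  0.621 -0.075 -0.     0.002  0.348]
[ 0.197  0.612 -0.075 -0.     0.002  0.348]
```

send_rows:
  deltas: "-0.05 0.64 -0.07 0 0 0.35 1;-0.02 0.64 -0.07 0 0 0.35 1;0 0.64 -0.07 0 0 0.35 1;0.04 0.64 -0.07 0 0 0.35 1;0.07 0.64 -0.07 0 0 0.35 1"

```text
time: 13.65
eef_pos: [0.5053, 0.1115, 0.2481]
orientation: [0.999, -0.041, 0.007, -0.004]
contact_force: [0.5, -0.0, 0.1]
grip_width: 0.0851
```

send_rows:
  deltas: "0.1 0.64 -0.07 0 0 0.35 1;0.13 0.63 -0.05 0 0 0.35 1;0.15 0.55 0 0 0 0.35 1;0 0 0 0 0 0 1;0 0 0 0 0 0 1"

```text
time: 14.15
eef_pos: [0.5113, 0.0112, 0.2603]
orientation: [0.993, -0.12, 0.01, -0.005]
contact_force: [0.0, 0.3, 0.1]
grip_width: 0.0857
```

```bash
python3 plan.py 0.515 -0.0165 0.25 -0.2735 0 1; python3 look.py w10
python3 - <<'E'
from h import *
p=ctrl.camera("scene");save(p,"t10.png")
E
```

```text
now [0.5113 0.0112 0.2603] F [0.  0.3 0.1] w 0.0857 t 14.15
left mm world [  3.7 -27.7 -10.3] rot tool deg [-0.68 -1.08  1.87]
[ 0.2    0.523  0.204 -0.085 -0.135  0.234]
```

View pics/w10.png

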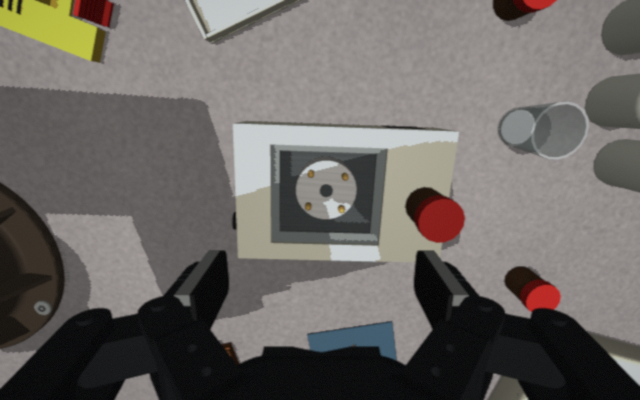

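View pics/t10.png

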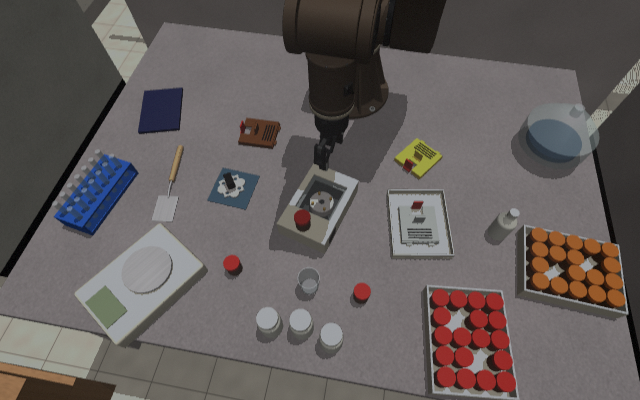

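send_rows:
  deltas: "0.02 0.15 0.6 -0.04 -0.07 0.12 1;0.02 0.1 0.6 -0.04 -0.07 0.12 1;0 0 0.3 0 0 0 1;0 0 0 0 0 0 1;0 0 0 0 0 0 1"

```text
time: 14.75
eef_pos: [0.5119, 0.0039, 0.1849]
orientation: [0.991, -0.133, 0.001, -0.001]
contact_force: [-0.6, -0.5, 0.9]
grip_width: 0.0853
```

```bash
python3 look.py w11
python3 - <<'E'
import cv2
a=cv2.imread("pics/w11.png");cv2.imwrite("pics/w11c.png",cv2.resize(a[120:270,235:425],(760,600),interpolation=cv2.INTER_CUBIC))
E
```

```text
(no output)
```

View pics/w11.png

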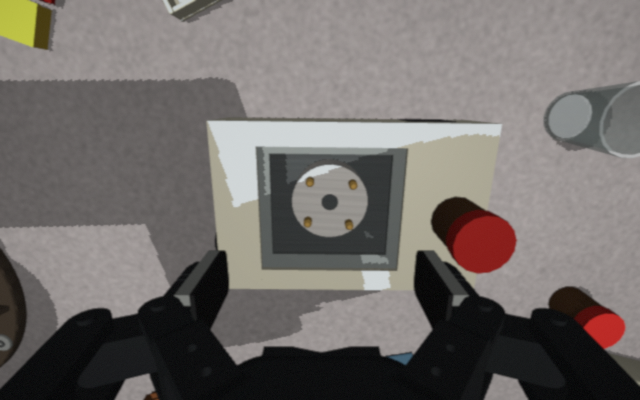

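View pics/w11c.png

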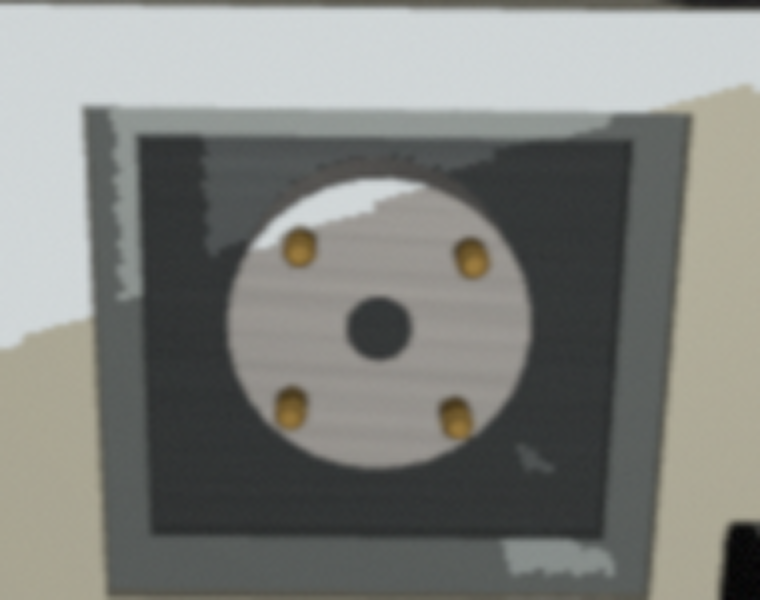

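```bash
cat > fit3.py <<'E'
from h import *
import pickle
from scipy.optimize import least_squares
st,p=pickle.load(open("w11.pkl","rb"))
c=p["color"].astype(int);m=((c[:,:,0]-c[:,:,2])>40)&(c[:,:,1]>60)
m[:150]=0;m[250:]=0;m[:,:290]=0;m[:,380:]=0
# exclude red
m&=((c[:,:,0]-c[:,:,1])<90)
n,l,s,cen=cv2.connectedComponentsWithStats(m.astype(np.uint8))
print(s[1:],cen[1:].round(2))
U=np.array([cen[i] for i in range(1,n) if s[i,4]>8])
for z in (.045,.046,.047):
    X=np.array([ray(p,u,z,st) for u in U])[:,:2]
    f=lambda v:np.array([min(np.linalg.norm(x-(v[:2]+.028*np.array([np.cos(v[2]+k*np.pi/2),np.sin(v[2]+k*np.pi/2)]))) for k in range(4)) for x in X])
    best=min((least_squares(f,[*X.mean(0),a]) for a in np.linspace(0,1.5,6)),key=lambda r:r.cost)
    print(z,best.x.round(4),np.degrees(best.x[2]),f(best.x).round(4),np.linalg.norm(X-X.mean(0),axis=1).round(4))
E8=np.array([(227,322),(533,322),(379,177),(379,468)])/4+[235,120]
X=np.array([ray(p,u,.04,st) for u in E8]);print("hub",X.round(4),(X[:2].mean(0)),X[2:].mean(0))
C=np.array([(84,107),(690,114),(648,600),(108,597)])/4+[235,120]
X=np.array([ray(p,u,.07,st) for u in C[:2]]);print(X)
v=[.515,-.0165,-.2735]
R2=R.from_euler('z',v[2]).as_matrix()
L=np.array([(-.062,.056,.07),(.062,.056,.07),(.062,-.056,.07),(-.062,-.056,.07)])
print(((proj(p,L@R2.T+[v[0],v[1],0],st)-[235,120])*4).round(0))
E
python3 fit3.py
```

```text
[[306 178   8   9  55]
 [349 181   8   8  52]
 [304 218   7   9  51]
 [346 221   7   9  51]] [[309.56 181.89]
 [352.75 184.62]
 [307.18 222.39]
 [348.88 224.98]]
0.045 [ 0.5144 -0.0173  0.454 ] 26.012354507808276 [0.0004 0.0004 0.0004 0.0004] [0.0284 0.0284 0.0284 0.0284]
0.046 [ 0.5144 -0.017   0.454 ] 26.012352687125365 [0.0003 0.0003 0.0003 0.0003] [0.0283 0.0283 0.0283 0.0283]
0.047 [ 0.5145 -0.0167  0.454 ] 26.012351318005443 [0.0002 0.0002 0.0002 0.0002] [0.0282 0.0282 0.0282 0.0282]
hub [[ 0.48   -0.0061  0.04  ]
 [ 0.5507 -0.0254  0.04  ]
 [ 0.5241  0.0183  0.04  ]
 [ 0.5054 -0.0524  0.04  ]] [ 0.51533409 -0.01576614  0.04      ] [ 0.51474518 -0.01704214  0.04      ]
[[0.47031296 0.05382214 0.07      ]
 [0.58937105 0.01994238 0.07      ]]
[[ 84. 105.]
 [692. 110.]
 [649. 599.]
 [109. 596.]]
```

```bash
python3 plan.py 0.495 -0.31 0.2 -0.951 0 9
```

```text
now [0.5119 0.0039 0.185 ] F [-0.6  0.6  1. ] w 0.0854 t 14.8
left mm world [ -16.9 -313.9   15. ] rot tool deg [-0.11 -0.04 39.24]
[ 0.147  0.683 -0.034 -0.002 -0.001  0.545]
[ 0.199  0.67  -0.034 -0.002 -0.001  0.545]
[ 0.249  0.653 -0.034 -0.002 -0.001  0.545]
[ 0.298  0.632 -0.034 -0.002 -0.001  0.545]
[ 0.345  0.607 -0.034 -0.002 -0.001  0.545]
[ 0.39   0.579 -0.034 -0.002 -0.001  0.545]
[ 0.433  0.548 -0.033 -0.002 -0.001  0.545]
[ 0.474  0.513 -0.033 -0.002 -0.001  0.545]
[ 0.511  0.476 -0.033 -0.002 -0.001  0.545]
```

send_rows:
  deltas: "0.15 0.68 -0.05 0 0 0.55 1;0.2 0.67 -0.05 0 0 0.55 1;0.25 0.65 -0.05 0 0 0.55 1;0.3 0.63 -0.05 0 0 0.55 1;0.35 0.61 -0.05 0 0 0.55 1"

```text
time: 15.3
eef_pos: [0.5054, -0.171, 0.2034]
orientation: [0.947, -0.321, 0.004, -0.001]
contact_force: [-0.1, -0.7, -0.5]
grip_width: 0.0853
```

send_rows:
  deltas: "0.4 0.58 -0.03 0 0 0.55 1;0.43 0.55 -0.03 0 0 0.55 1;0.47 0.51 -0.03 0 0 0.55 1;0.4 0.4 -0.03 0 0 0.4 1;0 0 0 0 0 0 1"

```text
time: 15.8
eef_pos: [0.4978, -0.3132, 0.2172]
orientation: [0.888, -0.459, 0.01, -0.002]
contact_force: [1.5, -0.6, 0.5]
grip_width: 0.0858
```

```bash
python3 plan.py 0.495 -0.31 0.2 -0.951 0 1; python3 look.py w12
python3 - <<'E'
import cv2
a=cv2.imread("pics/w12.png");cv2.imwrite("pics/w12c.png",cv2.resize(a[100:300,220:420],(600,600),interpolation=cv2.INTER_CUBIC))
E
```

```text
now [ 0.4978 -0.3132  0.2172] F [ 1.5 -0.6  0.5] w 0.0858 t 15.8
left mm world [ -2.8   3.2 -17.2] rot tool deg [-0.66 -0.9  -0.17]
[-0.09   0.012  0.343 -0.082 -0.112 -0.021]
```

View pics/w12.png

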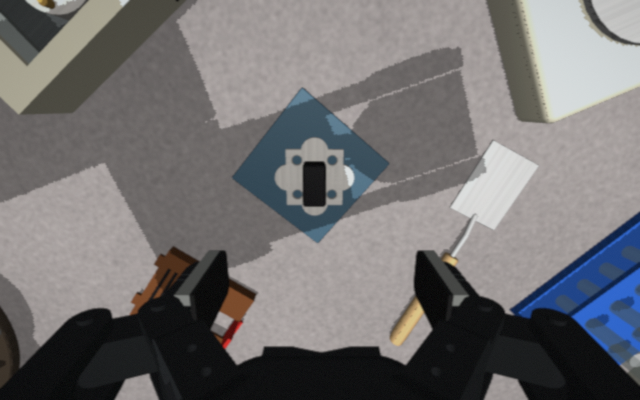

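View pics/w12c.png

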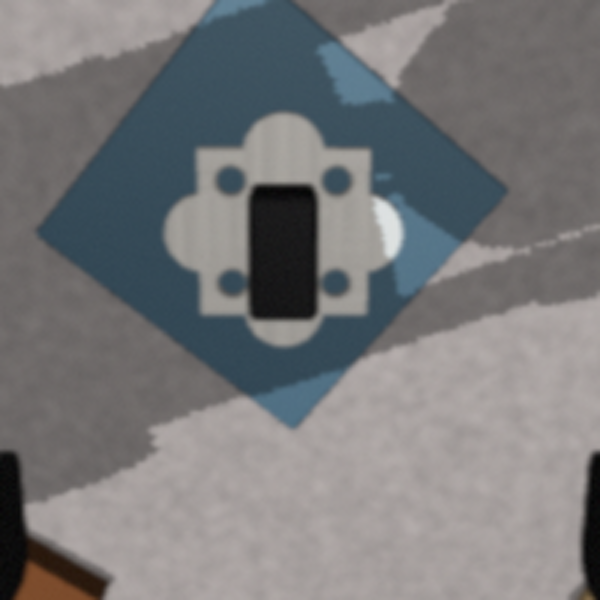

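```bash
python3 - <<'E'
from h import *
import pickle
st,p=pickle.load(open("w12.pkl","rb"))
U=np.array([(231,181),(337,181),(336,283),(232,283)])/3+[220,100]
X=np.array([ray(p,u,.006,st) for u in U]);c=X.mean(0);print(X.round(4),c,np.linalg.norm(X-c,axis=1).round(4))
print((np.degrees(np.arctan2(*(X-c)[:,1::-1].T))-45)%90)
B=np.array([(250,186),(318,186),(316,319),(252,319)])/3+[220,100]
X=np.array([ray(p,u,.047,st) for u in B]);print(X.round(4),X.mean(0))
d=X[3]-X[0];print(np.degrees(np.arctan2(d[1],d[0])))
E
python3 plan.py 0.492 -0.311 0.12 -0.951 0 3
```

```text
[[ 0.4933 -0.2877  0.006 ]
 [ 0.5164 -0.3205  0.006 ]
 [ 0.4837 -0.3437  0.006 ]
 [ 0.4604 -0.3105  0.006 ]] [ 0.48846969 -0.31560895  0.006     ] [0.0283 0.0284 0.0285 0.0285]
[35.15212746 35.11412745 35.42287068 34.73608766]
[[ 0.5026 -0.2919  0.047 ]
 [ 0.5157 -0.3105  0.047 ]
 [ 0.4773 -0.3372  0.047 ]
 [ 0.4644 -0.3189  0.047 ]] [ 0.48999091 -0.31464174  0.047     ]
-144.65710520738926
now [ 0.4978 -0.3118  0.2171] F [ 0.4  0.3 -0.5] w 0.0854 t 15.85
left mm world [ -5.8   0.8 -97.1] rot tool deg [-0.67 -0.86 -0.06]
[-0.036  0.036  0.647 -0.028 -0.036 -0.003]
[-0.033  0.033  0.647 -0.028 -0.036 -0.003]
[-0.03   0.031  0.647 -0.028 -0.036 -0.003]
```

send_rows:
  deltas: "-0.02 0.08 0.6 -0.03 -0.04 0 1;-0.02 0.08 0.6 -0.03 -0.04 0 1;-0.02 0.08 0.5 -0.03 -0.04 0 1;0 0 0 0 0 0 1;0 0 0 0 0 0 1"

```text
time: 16.35
eef_pos: [0.4903, -0.3133, 0.1348]
orientation: [0.89, -0.455, 0.002, -0.0]
contact_force: [0.3, 0.2, 0.6]
grip_width: 0.0856
```

```bash
python3 plan.py 0.4895 -0.315 0.12 -0.9565 0 1; python3 look.py w13
python3 - <<'E'
import cv2
a=cv2.imread("pics/w13.png");cv2.imwrite("pics/w13c.png",cv2.resize(a[120:320,220:420],(600,600),interpolation=cv2.INTER_CUBIC))
E
```

```text
now [ 0.4903 -0.3133  0.1348] F [0.3 0.2 0.6] w 0.0856 t 16.35
left mm world [ -0.8  -1.7 -14.8] rot tool deg [-0.1  -0.18  0.67]
[ 0.017  0.033  0.297 -0.013 -0.023  0.084]
```

View pics/w13c.png

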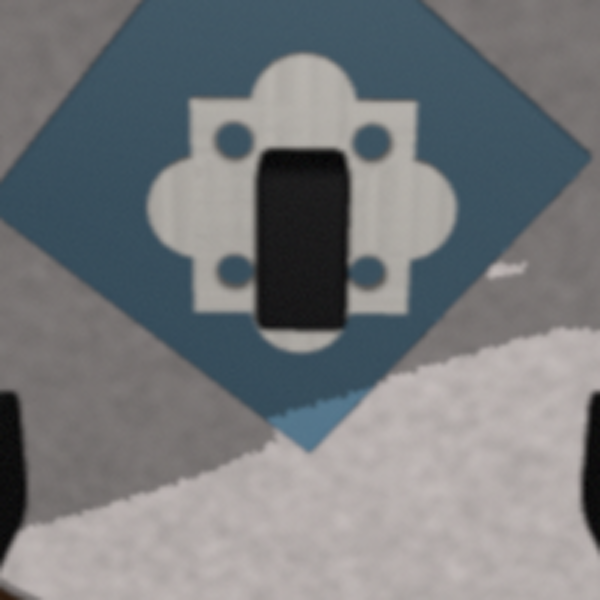

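Run:
```python
from h import *
import pickle
st,p=pickle.load(open("w13.pkl","rb"))
U=np.array([(235,140),(372,142),(368,272),(236,270)])/3+[220,120]
for z in (.006,.008):
  X=np.array([ray(p,u,z,st) for u in U]);c=X.mean(0);print(c.round(4),np.linalg.norm(X-c,axis=1).round(4))
print((np.degrees(np.arctan2(*(X-c)[:,1::-1].T))-45)%90)
B=np.array([(258,152),(348,152),(346,328),(258,327)])/3+[220,120]
X=np.array([ray(p,u,.048,st) for u in B]);print(X.round(4),X.mean(0))
```

```text
[ 0.4888 -0.3153  0.006 ] [0.0284 0.0283 0.0285 0.0283]
[ 0.4892 -0.315   0.008 ] [0.0282 0.0281 0.0283 0.0281]
[35.04907269 35.22180305 35.09296706 35.07205105]
[[ 0.5029 -0.2911  0.048 ]
 [ 0.516  -0.3092  0.048 ]
 [ 0.478  -0.3369  0.048 ]
 [ 0.4648 -0.318   0.048 ]] [ 0.49043613 -0.31380484  0.048     ]
```

```bash
python3 plan.py 0.4892 -0.315 0.028 -0.958 0 5
```

```text
now [ 0.4902 -0.3133  0.1349] F [-0.4 -0.1  1.3] w 0.0852 t 16.4
left mm world [  -1.    -1.7 -106.9] rot tool deg [-0.1  -0.19  0.77]
[ 0.002  0.008  0.428 -0.003 -0.005  0.019]
[ 0.002  0.008  0.428 -0.003 -0.005  0.019]
[ 0.002  0.008  0.428 -0.003 -0.005  0.019]
[ 0.003  0.008  0.428 -0.003 -0.005  0.019]
[ 0.003  0.008  0.428 -0.003 -0.005  0.019]
```

send_rows:
  deltas: "0 0.01 0.42 0 -0.01 0.02 1;0 0.01 0.42 0 -0.01 0.02 1;0 0.01 0.42 0 -0.01 0.02 1;0 0.01 0.42 0 -0.01 0.02 1;0 0.01 0.1 0 0 0.02 1"

```text
time: 16.9
eef_pos: [0.4954, -0.3162, 0.0531]
orientation: [0.888, -0.46, 0.007, -0.001]
contact_force: [0.6, -0.2, -0.3]
grip_width: 0.0852
```

```bash
python3 plan.py 0.4892 -0.315 0.028 -0.958 0 2
```

```text
now [ 0.4954 -0.3162  0.0531] F [ 0.6 -0.2 -0.3] w 0.0852 t 16.9
left mm world [ -6.2   1.2 -25.1] rot tool deg [-0.41 -0.66  0.17]
[-0.049  0.045  0.251 -0.026 -0.041  0.011]
[-0.047  0.044  0.251 -0.026 -0.041  0.011]
```

send_rows:
  deltas: "-0.05 0.05 0.25 -0.03 -0.04 0 1;-0.05 0.05 0.23 -0.03 -0.04 0 1;0 0 0 0 0 0 1;0 0 0 0 0 0 1;0 0 0 0 0 0 1"

```text
time: 17.4
eef_pos: [0.4902, -0.3158, 0.0309]
orientation: [0.888, -0.459, 0.001, 0.001]
contact_force: [0.4, 0.5, 0.1]
grip_width: 0.0855
```

```bash
python3 plan.py 0.4892 -0.315 0.028 -0.958 0 1
```

```text
now [ 0.4902 -0.3158  0.0309] F [0.4 0.5 0.1] w 0.0855 t 17.4
left mm world [-1.   0.8 -2.9] rot tool deg [ 0.02 -0.2   0.22]
[-0.025  0.006  0.059  0.003 -0.025  0.027]
```

send_rows:
  deltas: "-0.03 0.01 0.06 0 -0.02 0.02 1;0 0 0 0 0 0 0.1;0 0 0 0 0 0 0.1;0 0 0 0 0 0 0.1;0 0 0 0 0 0 0.1"
  grip_force: 40

```text
time: 17.9
eef_pos: [0.4895, -0.3154, 0.0289]
orientation: [0.888, -0.461, 0.001, 0.0]
contact_force: [-0.3, 0.3, 0.8]
grip_width: 0.0282
```

send_rows:
  deltas: "0 0 0 0 0 0 0.1;0 0 0 0 0 0 0.1;0 0 0 0 0 0 0.1;0 0 0 0 0 0 0.1;0 0 0 0 0 0 0.1"

```text
time: 18.4
eef_pos: [0.4895, -0.3154, 0.0291]
orientation: [0.888, -0.461, 0.001, 0.0]
contact_force: [0.0, -0.3, 0.9]
grip_width: 0.0229
```

```bash
python3 plan.py 0.4892 -0.315 0.028 -0.958 0 1; python3 look.py w14
python3 - <<'E'
import cv2
a=cv2.imread("pics/w14.png");cv2.imwrite("pics/w14c.png",cv2.resize(a[180:380,220:420],(600,600),interpolation=cv2.INTER_CUBIC))
E
```

```text
now [ 0.4895 -0.3154  0.0291] F [ 0.  -0.3  0.9] w 0.0229 t 18.4
left mm world [-0.3  0.4 -1.1] rot tool deg [-0.02 -0.13  0.04]
[-0.01   0.     0.021 -0.002 -0.017  0.005]
```

View pics/w14c.png

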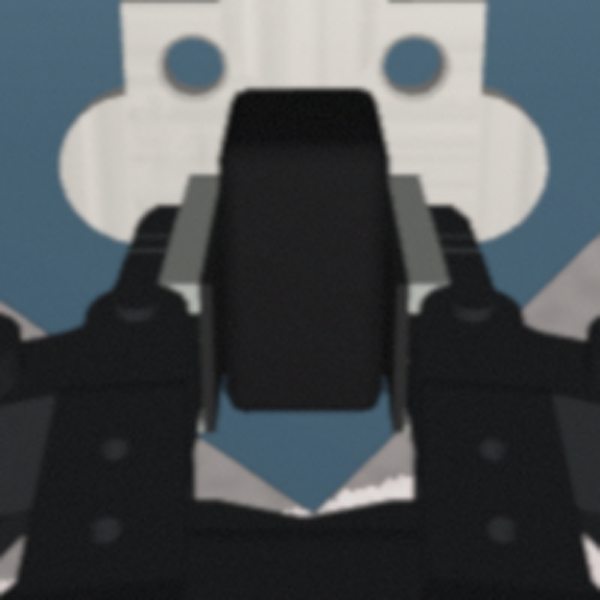

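```bash
cat > inhand.py <<'E'
import sys
from h import *
import pickle
st,p=pickle.load(open(sys.argv[1]+".pkl","rb"))
U=np.array([float(v) for v in sys.argv[2:6]]).reshape(2,2)
T=np.array(p["T_tool_cam"]);K=np.array(p["intrinsics"])
for z in (.019,.021,.023):
    Q=[]
    for u in U:
        d=T[:3,:3]@np.linalg.solve(K,[*u,1]);t=T[:3,3];Q.append(t+d*(z-t[2])/d[2])
    Q=np.array(Q);d=Q[1]-Q[0];print(z,Q[:,:2].round(4),"sep",np.linalg.norm(d).round(4),"ang deg",np.degrees(np.arctan2(d[1],d[0])).round(2),"centre",(Q[:,:2].mean(0)+[0,.0198]).round(4))
E
python3 inhand.py w14 $(python3 -c "print(193/3+220,65/3+180,415/3+220,65/3+180)")
```

```text
0.019 [[-0.0196 -0.0205]
 [ 0.0204 -0.0205]] sep 0.04 ang deg -0.01 centre [ 0.0004 -0.0007]
0.021 [[-0.0198 -0.0198]
 [ 0.0207 -0.0199]] sep 0.0405 ang deg -0.01 centre [ 0.0004 -0.    ]
0.023 [[-0.0201 -0.0192]
 [ 0.0209 -0.0192]] sep 0.041 ang deg -0.01 centre [0.0004 0.0006]
```

send_rows:
  deltas: "0 0 -0.3 0 0 0 0.1;0 0 -0.7 0 0 0 0.1;0 0 -0.9 0 0 0 0.1;0 0 -0.9 0 0 0 0.1;0 0 -0.7 0 0 0 0.1"

```text
time: 18.95
eef_pos: [0.4859, -0.3127, 0.2079]
orientation: [0.888, -0.461, -0.004, -0.0]
contact_force: [-0.3, -1.3, -2.6]
grip_width: 0.0237
```

```bash
python3 plan.py 0.5146 -0.0168 0.19 -0.3314 0 10
```

```text
now [ 0.4859 -0.3127  0.2079] F [-0.3 -1.3 -2.6] w 0.0237 t 18.95
left mm world [ 28.7 295.9 -17.9] rot tool deg [  0.04   0.51 -35.86]
[-0.45  -0.388  0.038  0.001  0.006 -0.448]
[-0.425 -0.415  0.038  0.001  0.006 -0.448]
[-0.399 -0.441  0.037  0.001  0.006 -0.448]
[-0.37  -0.465  0.037  0.001  0.006 -0.448]
[-0.34  -0.487  0.037  0.001  0.006 -0.448]
[-0.309 -0.508  0.037  0.001  0.006 -0.448]
[-0.277 -0.526  0.036  0.001  0.006 -0.448]
[-0.244 -0.542  0.036  0.001  0.006 -0.448]
[-0.209 -0.557  0.036  0.001  0.006 -0.448]
[-0.174 -0.569  0.036  0.001  0.006 -0.448]
```

send_rows:
  deltas: "-0.4 -0.38 0.02 0 0.01 -0.45 0.1;-0.42 -0.42 0.02 0 0.01 -0.45 0.1;-0.4 -0.44 0.02 0 0.01 -0.45 0.1;-0.37 -0.46 0.02 0 0.01 -0.45 0.1;-0.34 -0.49 0.02 0 0.01 -0.45 0.1"

```text
time: 19.45
eef_pos: [0.5038, -0.1677, 0.2147]
orientation: [0.95, -0.314, 0.007, 0.003]
contact_force: [0.0, 0.1, -2.6]
grip_width: 0.0234
```

send_rows:
  deltas: "-0.31 -0.51 0.02 0 0 -0.45 0.1;-0.28 -0.53 0.02 0 0 -0.45 0.1;-0.24 -0.54 0.02 0 0 -0.45 0.1;-0.2 -0.5 0.02 0 0 -0.45 0.1;0 0 0 0 0 0 0.1"

```text
time: 19.95
eef_pos: [0.5118, -0.0439, 0.2144]
orientation: [0.983, -0.185, 0.007, 0.003]
contact_force: [0.1, -0.5, -2.7]
grip_width: 0.0234
```

```bash
python3 plan.py 0.5146 -0.0168 0.13 -0.3314 0 5;python3 look.py w15
```

```text
now [ 0.5118 -0.0439  0.2144] F [ 0.1 -0.5 -2.7] w 0.0234 t 19.95
left mm world [  2.8  27.1 -84.4] rot tool deg [ 0.22 -0.88 -2.28]
[-0.034 -0.106  0.337  0.005 -0.022 -0.057]
[-0.032 -0.106  0.337  0.005 -0.022 -0.057]
[-0.03  -0.106  0.337  0.005 -0.022 -0.057]
[-0.029 -0.106  0.337  0.005 -0.022 -0.057]
[-0.027 -0.106  0.337  0.005 -0.022 -0.057]
```

View pics/w15.png

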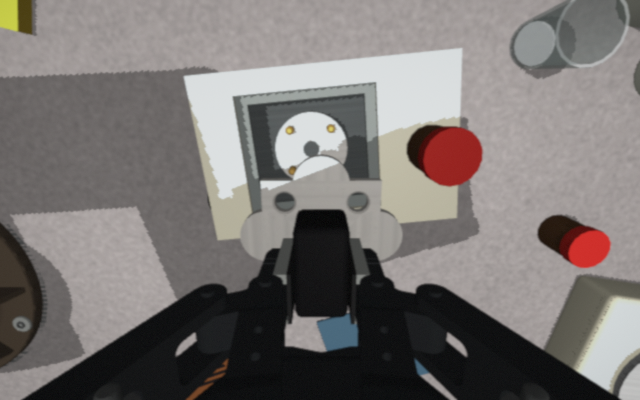

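send_rows:
  deltas: "-0.05 -0.18 0.2 0 -0.04 -0.1 0.1;-0.04 -0.18 0.25 0 -0.04 -0.1 0.1;-0.04 -0.14 0.25 0 -0.03 -0.08 0.1;0 0 0.25 0 0 0 0.1;0 0 0 0 0 0 0.1"

```text
time: 20.5
eef_pos: [0.5147, -0.0191, 0.1634]
orientation: [0.986, -0.166, -0.001, 0.002]
contact_force: [0.2, 0.4, -2.8]
grip_width: 0.0233
```

```bash
python3 plan.py 0.5146 -0.0168 0.105 -0.3314 0 4
```

```text
now [ 0.5147 -0.0191  0.1634] F [ 0.2  0.4 -2.8] w 0.0233 t 20.5
left mm world [ -0.1   2.3 -58.4] rot tool deg [ 0.26  0.07 -0.15]
[-0.004 -0.012  0.292  0.008  0.002 -0.005]
[-0.004 -0.011  0.292  0.008  0.002 -0.005]
[-0.004 -0.011  0.292  0.008  0.002 -0.005]
[-0.004 -0.011  0.292  0.008  0.002 -0.005]
```

send_rows:
  deltas: "-0.03 -0.02 0.29 0.01 0 0 0.1;-0.03 -0.02 0.29 0.01 0 0 0.1;-0.03 -0.01 0.29 0.01 0 0 0.1;0 0 0.2 0 0 0 0.1;0 0 0 0 0 0 0.1"

```text
time: 21.0
eef_pos: [0.5111, -0.0156, 0.1067]
orientation: [0.986, -0.167, -0.002, 0.0]
contact_force: [0.4, 0.4, -2.0]
grip_width: 0.0233
```

```bash
python3 plan.py 0.5146 -0.0168 0.085 -0.3314 0 2;python3 look.py w16
```

```text
now [ 0.5111 -0.0156  0.1067] F [ 0.4  0.4 -2. ] w 0.0233 t 21.0
left mm world [  3.5  -1.2 -21.7] rot tool deg [ 0.05  0.21 -0.22]
[ 0.038 -0.001  0.216  0.003  0.013 -0.014]
[ 0.038 -0.001  0.217  0.003  0.013 -0.014]
```

View pics/w16.png

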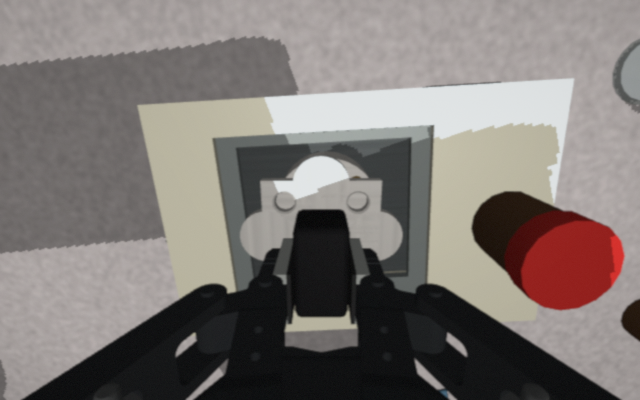

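send_rows:
  deltas: "0.05 0 0.22 0 0.01 -0.01 0.1;0.03 0 0.2 0 0.01 -0.01 0.1;0 0 0 0 0 0 0.1;0 0 0 0 0 0 0.1;0 0 0 0 0 0 0.1"

```text
time: 21.55
eef_pos: [0.5168, -0.0174, 0.0857]
orientation: [0.986, -0.165, 0.001, 0.0]
contact_force: [0.3, -0.0, -3.1]
grip_width: 0.0229
```

```bash
python3 plan.py 0.5146 -0.0168 0.085 -0.3314 0 1;python3 look.py w17;python3 - <<'E'
import cv2
a=cv2.imread("pics/w17.png");cv2.imwrite("pics/w17c.png",cv2.resize(a[150:250,240:400],(800,500),interpolation=cv2.INTER_CUBIC))
E
```

```text
now [ 0.5168 -0.0174  0.0857] F [ 0.3 -0.  -3.1] w 0.0229 t 21.55
left mm world [-2.2  0.6 -0.7] rot tool deg [ 0.01 -0.13 -0.06]
[-0.046  0.003  0.014  0.001 -0.016 -0.008]
```

View pics/w17c.png

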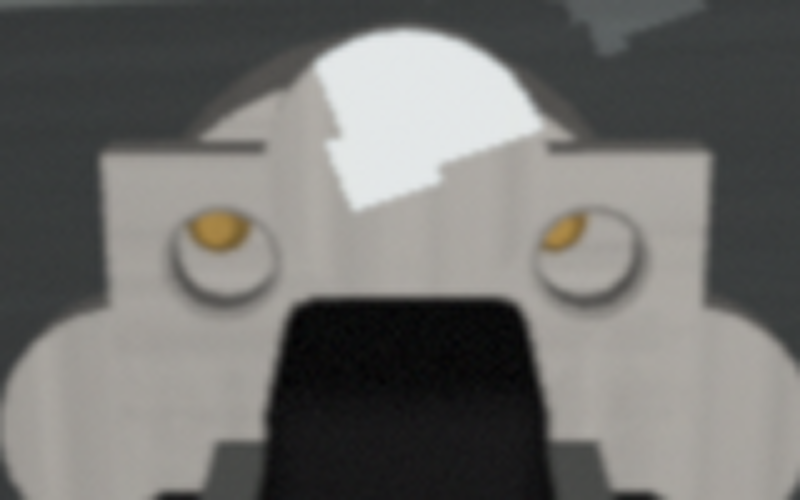

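```bash
cat > rel.py <<'E'
import sys
from h import *
import pickle
st,p=pickle.load(open(sys.argv[1]+".pkl","rb"))
a=np.array([float(v) for v in sys.argv[2:10]]).reshape(4,2)/5+[240,150]
T=np.array(p["T_tool_cam"]);K=np.array(p["intrinsics"])
def t(u,z):
    d=T[:3,:3]@np.linalg.solve(K,[*u,1]);o=T[:3,3];return (o+d*(z-o[2])/d[2])[:2]
S=np.array([t(u,st["eef_pos"][2]-.0515) for u in a[:2]]);H=np.array([t(u,.021) for u in a[2:]])
print("studs",S.round(4),"sep",np.linalg.norm(S[1]-S[0]).round(4),"holes",H.round(4),np.linalg.norm(H[1]-H[0]).round(4))
print("shift needed tool mm",((S-H)*1000).round(1),(S-H).mean(0)*1000, "ang",[np.degrees(np.arctan2(*(Q[1]-Q[0])[::-1])).round(2) for Q in (S,H)])
E
python3 rel.py w17 218 231 564 232 226 258 590 256
```

```text
studs [[-0.0223 -0.0191]
 [ 0.0184 -0.019 ]] sep 0.0407 holes [[-0.0199 -0.0199]
 [ 0.02   -0.0202]] 0.0398
shift needed tool mm [[-2.4  0.9]
 [-1.5  1.2]] [-1.96390628  1.04632411] ang [np.float64(0.14), np.float64(-0.36)]
```

send_rows:
  deltas: "-0.04 0.01 0 0 -0.01 0 0.1;0 0 0 0 0 0 0.1;0 0 0 0 0 0 0.1;0 0 0 0 0 0 0.1;0 0 0 0 0 0 0.1"

```text
time: 22.1
eef_pos: [0.515, -0.0172, 0.0867]
orientation: [0.986, -0.165, 0.001, 0.0]
contact_force: [0.2, 0.4, -3.5]
grip_width: 0.0235
```

```bash
python3 plan.py 0.5146 -0.0168 0.081 -0.3314 0 1;python3 look.py w18;python3 - <<'E'
import cv2
a=cv2.imread("pics/w18.png");cv2.imwrite("pics/w18c.png",cv2.resize(a[150:250,240:400],(800,500),interpolation=cv2.INTER_CUBIC))
E
```

```text
now [ 0.515  -0.0172  0.0867] F [ 0.2  0.4 -3.5] w 0.0235 t 22.1
left mm world [-0.4  0.4 -5.7] rot tool deg [-0.01 -0.13 -0.06]
[-0.011 -0.004  0.115 -0.002 -0.017 -0.007]
```

View pics/w18c.png

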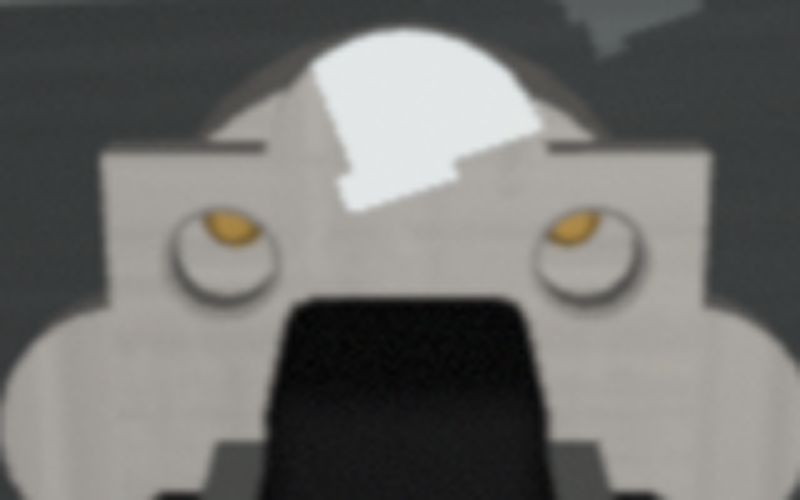

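send_rows:
  deltas: "-0.01 0 0.06 0 -0.01 0 0.1;0 0 0.06 0 0 0 0.1;0 0 0.03 0 0 0 0.1;0 0 0 0 0 0 0.1;0 0 0 0 0 0 0.1"

```text
time: 22.65
eef_pos: [0.5144, -0.017, 0.0782]
orientation: [0.986, -0.165, 0.0, -0.0]
contact_force: [-0.5, 0.3, -3.7]
grip_width: 0.0232
```

```bash
python3 plan.py 0.5146 -0.0168 0.077 -0.3314 0 1;python3 look.py w19;python3 - <<'E'
import cv2
a=cv2.imread("pics/w19.png");cv2.imwrite("pics/w19c.png",cv2.resize(a[150:250,240:400],(800,500),interpolation=cv2.INTER_CUBIC))
E
```

```text
now [ 0.5144 -0.017   0.0782] F [-0.5  0.3 -3.7] w 0.0232 t 22.65
left mm world [ 0.2  0.2 -1.2] rot tool deg [-0.01 -0.01 -0.06]
[ 0.003 -0.005  0.025 -0.001 -0.002 -0.007]
```

View pics/w19c.png

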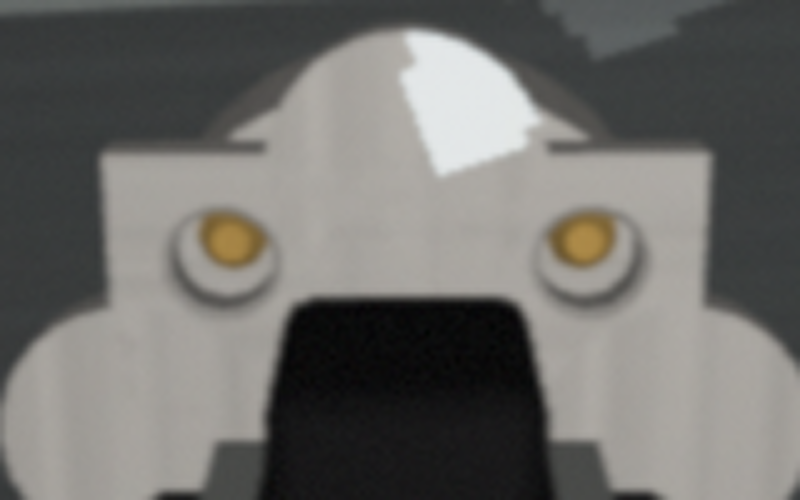

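```bash
python3 rel.py w19 233 241 586 241 226 257 590 256
```

```text
studs [[-0.0197 -0.0201]
 [ 0.0202 -0.0201]] sep 0.0398 holes [[-0.0199 -0.02  ]
 [ 0.02   -0.0202]] 0.0398
shift needed tool mm [[ 0.2 -0.1]
 [ 0.2  0. ]] [ 0.18352947 -0.02027844] ang [np.float64(-0.03), np.float64(-0.2)]
```

Aligned to within 0.2 mm. Lowering gently.

send_rows:
  deltas: "0 0 0.06 0 0 0 0.1;0 0 0.06 0 0 0 0.1;0 0 0.04 0 0 0 0.1;0 0 0 0 0 0 0.1;0 0 0 0 0 0 0.1"

```text
time: 23.2
eef_pos: [0.5145, -0.017, 0.0696]
orientation: [0.986, -0.165, 0.0, -0.0]
contact_force: [0.6, 0.2, -2.1]
grip_width: 0.0232
```

```bash
python3 plan.py 0.5146 -0.0168 0.067 -0.3314 0 2
```

```text
now [ 0.5145 -0.017   0.0696] F [ 0.6  0.2 -2.1] w 0.0232 t 23.2
left mm world [ 0.1  0.2 -2.6] rot tool deg [-0.01 -0.02 -0.06]
[ 0.    -0.002  0.026 -0.001 -0.002 -0.004]
[ 0.    -0.002  0.026 -0.001 -0.002 -0.004]
```

send_rows:
  deltas: "0 0 0.03 0 0 0 0.1;0 0 0.02 0 0 0 0.1;0 0 0.02 0 0 0 0.1;0 0 0 0 0 0 0.1;0 0 0 0 0 0 0.1"

```text
time: 23.7
eef_pos: [0.5145, -0.017, 0.0659]
orientation: [0.986, -0.165, 0.0, -0.0]
contact_force: [-0.3, 0.6, -2.5]
grip_width: 0.0231
```

send_rows:
  deltas: "0 0 0.03 0 0 0 0.1;0 0 0.03 0 0 0 0.1;0 0 0 0 0 0 0.1;0 0 0 0 0 0 0.1;0 0 0 0 0 0 0.1"

```text
time: 24.2
eef_pos: [0.5151, -0.017, 0.0658]
orientation: [0.986, -0.165, 0.001, -0.0]
contact_force: [0.8, 0.4, -2.6]
grip_width: 0.0231
```

```bash
python3 plan.py 0.5146 -0.0168 0.067 -0.3314 0 1;python3 look.py w20;python3 - <<'E'
import cv2
a=cv2.imread("pics/w20.png");cv2.imwrite("pics/w20c.png",cv2.resize(a[150:250,240:400],(800,500),interpolation=cv2.INTER_CUBIC))
E
```

```text
now [ 0.5151 -0.017   0.0658] F [ 0.8  0.4 -2.6] w 0.0231 t 24.2
left mm world [-0.5  0.2  1.2] rot tool deg [-0.04 -0.17 -0.05]
[-0.011 -0.001 -0.024 -0.005 -0.021 -0.007]
```

View pics/w20c.png

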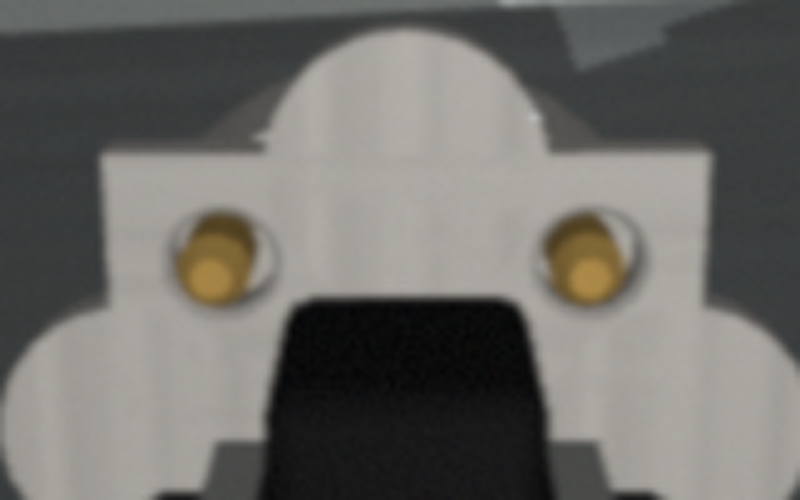

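send_rows:
  deltas: "0 0 0 0 0 0 0.4;0 0 0 0 0 0 0.5;0 0 0 0 0 0 0.55;0 0 0 0 0 0 0.55;0 0 0 0 0 0 0.55"

```text
time: 24.75
eef_pos: [0.5154, -0.0171, 0.0654]
orientation: [0.986, -0.165, 0.001, -0.0]
contact_force: [0.1, -0.3, -0.4]
grip_width: 0.0469
```

```bash
python3 plan.py 0.5146 -0.0168 0.067 -0.3314 0 1;python3 look.py w21
```

```text
now [ 0.5154 -0.0171  0.0654] F [ 0.1 -0.3 -0.4] w 0.0469 t 24.75
left mm world [-0.8  0.3  1.6] rot tool deg [-0.04 -0.17 -0.05]
[-0.016 -0.    -0.031 -0.005 -0.021 -0.006]
```

View pics/w21.png

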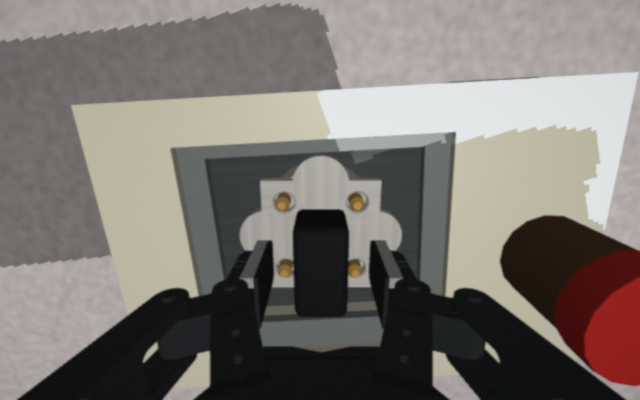

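All four studs show through the plate, and it is released. Withdrawing straight up.

send_rows:
  deltas: "0 0 -0.2 0 0 0 0.55;0 0 -0.4 0 0 0 0.55;0 0 -0.6 0 0 0 0.55;0 0 -0.8 0 0 0 0.55;0 0 -0.8 0 0 0 0.55"

```text
time: 25.3
eef_pos: [0.5115, -0.0168, 0.2077]
orientation: [0.986, -0.165, -0.003, 0.0]
contact_force: [0.3, -0.1, 0.0]
grip_width: 0.0468
```

send_rows:
  deltas: "0 -0.2 -0.2 0 0 0 0.55;0 -0.2 -0.2 0 0 0 0.55;0 0 0 0 0 0 0.55;0 0 0 0 0 0 0.55;0 0 0 0 0 0 0.55"

```text
time: 25.8
eef_pos: [0.5202, 0.0019, 0.2369]
orientation: [0.986, -0.165, 0.002, -0.0]
contact_force: [-0.6, -0.9, 0.1]
grip_width: 0.0474
```

```bash
python3 look.py w22
python3 - <<'E'
from h import *
import pickle
st,p=pickle.load(open("w22.pkl","rb"))
save(p,"w22c.png",(230,100,430,250),4)
b=ctrl.camera("side");save(b,"s22.png");save(b,"s22c.png",(200,130,400,290),4)
print(st["eef_pos"])
E
```

```text
[0.52018892 0.00194959 0.2368577 ]
```

View pics/w22c.png

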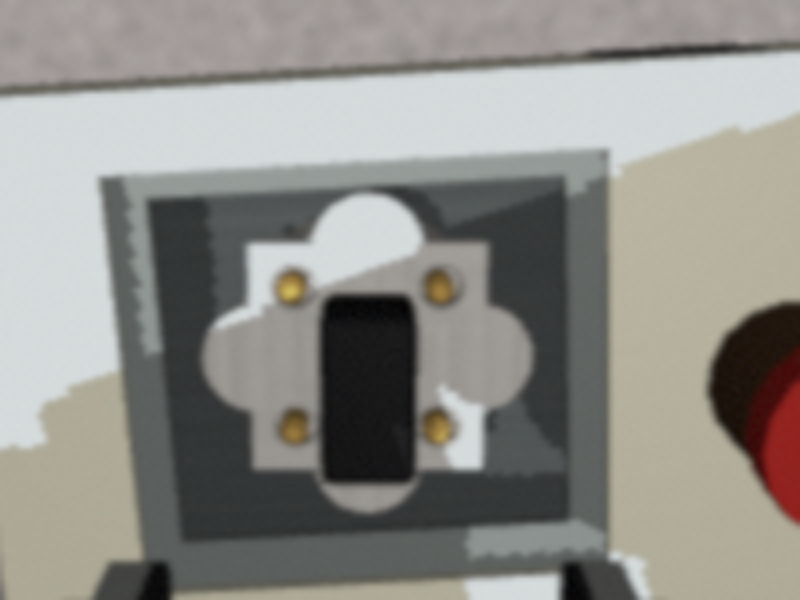

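View pics/s22c.png

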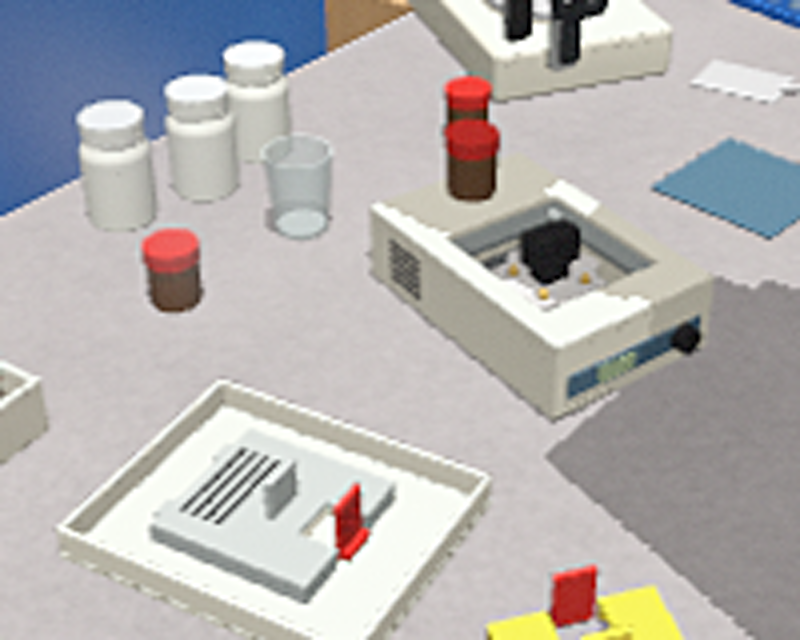

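```bash
python3 -c "
from rig import ctrl
print(ctrl.job_done())"
```

```text
the job is handed in; nothing more can be done
None
```

The bench shaker is ready and the job is handed in, about 26 s into the 72 s allowed. The hand-in call gives no verdict.

- **Cover:** I squeezed the tab against the rib, tipped the cover 11° about its rear lugs, drew it about 15 mm forward and lifted it out. It lies flat and right side up in the cream tray, a few millimetres from the centre, and is let go.
- **Plate:** I found the studs at 26° with the wrist camera and turned the plate to match, within about 0.2 mm. It went down over all four studs with no force above the sensor noise (about ±1 N), and the gripper let go and lifted clear.

**Last checks:** The final pictures show all four studs through the plate. The plate's height, worked out from where the gripper stopped, was about 1 mm from the nominal home height. In the last side view the deck jar, one table jar and the beaker stand as before; I did not measure the other bystanders at the end. The plate's position on the mat differed by 3–4 mm between the scene and wrist cameras, so I used the closer wrist measurement. No check failed.

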